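# Batch the pumice lumps through the gated feeder

### The arm

A 7-joint arm with a two-finger parallel gripper is mounted at the origin on the work surface. World frame = base frame: x ahead of the robot, y to its left, z up, the work surface at z = 0. Lengths are in m, angles in degrees, forces in N, time in s.
With the tool pointing down it reaches from about 0.35 to 0.775 m from the base axis. Payload 3.1 kg.
Tool frame: the origin (TCP) lies on the centre line of the jaws, within the pads' length; the fingertips stand 17 mm ahead of it and the grasp point (between the pads) lies 2 mm behind it (robot.tip_reach is the distance from the TCP to the fingertips, in m); z points along the fingers, y is the direction in which the jaws open and shut (so a half turn about z gives the same grasp; the last joint's range is limited). The gripper opens to 85 mm and grips with 20 to 120 N. Pads are 22 mm wide; open, the fingers measure 114 mm over their backs; the gripper's body (76 mm by 85 mm) begins 54 mm behind the grasp point. The pads swing forward as they close: fully open they stand 13 mm farther back than shut.
Start: joints at [-73.722, 17.813, 0.802, 86.603, -0.252, 75.585, -1.558], TCP at [0.176, 0.521, 0.248] pointing down, gripper open.
Joint ranges: [-154.91, 154.91], [-16.99, 109.72], [-72.82, 74.43], [7.12, 147.25], [-82.49, 262.49], [11.32, 116.49], [-174.64, 174.64]. Speed limits (degrees/s): [159.86, 159.86, 180, 180, 180, 180, 180].

### API

Orientations are given as [roll, pitch, yaw] about the fixed x, y, z axes, in that order (R = Rz(yaw) Ry(pitch) Rx(roll)).
In Python, from station import robot, fingers, vision, workorder, recognise gives the robot as it stands. Calls block until the motion is done:
- robot.move_to(position, orientation): joint-space move of the TCP to a pose.
- robot.line_to(position, orientation=None, velocity=0.15, f_stop=None): straight line of the TCP; orientation=None keeps the orientation; velocity is the mean speed in m/s. With f_stop (N) it stops when the force on the tool has changed by that much, and returns True; else False.
- robot.move_j(angles): joint-space move.
- fingers.gripper_to(opening, force=None): opening from 0.0 (shut) to 1.0 (fully open); force is the grip in N (None keeps the last); returns when the fingers have stopped.
- robot.pause(seconds).
- robot.inverse_kinematics(position, orientation): joint angles nearest the present ones, or None.
- vision.grab_frame(name): name is "scene" or "top"; returns the picture (480x640x3 uint8, red, green, blue); there is no depth.
- vision.calibration(name): a dict with "mtx" (3x3 intrinsics, pixels), "k1" (the pictures are not rectified: a ray, as slopes to the right and down, at radius r is drawn at 1 + k1 r^2 times it, then the intrinsics apply), "extrinsics" (4x4, takes a point from world to camera coordinates). Camera axes: x right, y up, looking along -z (the intrinsics and any distortion apply to the point x, -y, -z); pixel columns grow to the right and rows downward; lengths in m; the calibration is good to about 2 mm. A picture is of the moment at which its call begins. calibration takes no time and is no camera call.
A pose or a line that the arm cannot do raises robot.PlanningError and nothing moves.
- workorder.close_job(): hands the job in, once; it reports no verdict.
Trained networks look in the newest picture that a camera, given by its name, has taken for a name from the list of things; names that differ only in an ending like _2 or _b are one class to them, and where a whole thing is asked for, a point or a joint stands for the part that bears it (a point fixed in the world has none). Each returns a list of dicts, best first, with "p" (0 to 1); they miss things now and then, are a little off and sometimes report something else, mostly with a low value. They report only what shows in the picture. A call takes as long as a camera call. They do not tell look-alikes from the thing itself.
- recognise(label, camera): "rect" ([centre column, centre row, width, height] in pixels, round what is visible of it).
Readings, each from a call of its own:
- robot.current_time_s(): time.
- robot.current_joint_positions(): joint angles.
- robot.current_dq(): joint speeds.
- robot.current_joint_torque(): joint torques, N m.
- robot.current_tool_pos(): TCP position.
- robot.current_eef_rot(): TCP orientation.
- robot.current_contact_force(): force on the tool from outside, world axes, zero at the start.
- robot.current_torque(): the same for the moment, N m.
- robot.current_finger_gap(): opening from 0.0 (shut) to 1.0 (fully open).
Only numpy, scipy, OpenCV 4.12 (cv2) and the standard library are available. Lean on these libraries where they do the work, as an engineer would, in place of code of your own. Each camera call takes 0.05 s, during which the arm holds its last target.

### The job

Set the empty grey pan flat and square in the nest below the feeder's chute, with its raised grip away from the chute, and gather all the pumice lumps from the bench into the scoop tray on the balance so that they are weighed as one lot. Tip the whole lot from the tray into the feeder's hopper with the gate shut, and put the empty tray back upright on the balance. Then press the feeder's pedal right down to its stop so that the lumps slide into the seated pan, let the pedal come fully back up, and leave every lump in the pan and the jars and dishes undisturbed.

Things in the scene. Friction and masses are not known exactly. Their poses are not given: they have to be found in the camera images.
- feeder: sheet-steel batch feeder, fixed (place and yaw vary). Origin on the bench under its hopper; chute runs down to its -y side, pedal on its +y side, x away from the robot. Base 186 x 462 mm, y -258 to 204, 8 mm thick. The chute, 136 mm wide between side plates, is the hopper's floor: 35 deg, from 189 mm high at y 87 down to 64 mm at its lip, y -92
- hopper_mouth (a point): centre of the hopper's mouth, 10 mm to +y of the feeder's origin, at rim height 200 mm over the bench; feeder's axes. Inside the hopper: x -68 to 68 mm, y -70 (gate) to 85 mm of the feeder. The side plates are 4 mm sheet; the far one (+x) rises to 232 mm as a splash plate, the near one and the back end at the rim
- nest (a point): centre of the nest's floor (top of the base plate, 8 mm over the bench), 171 mm to -y of the feeder's origin; feeder's axes. The nest is 162 mm (x) by 156 mm (y) inside four rails 10 mm high, open above: 3 mm room all round the pan. The chute's lip ends 4 mm short of the seated pan, just above its rim; the gate swings out higher up
- gate (a joint): rocking yoke with the gate plate on the chute side and the pedal on the other; pivot along the feeder's x at y 50 mm, 178 mm over the bench. 0 = gate shut, pedal up (held by a spring); 0.80 rad = pedal at its stop, gate swung out and up, over 100 mm off the chute. The pedal takes about 7 N at first, 12 N at the stop; held a second or two, the lumps run out
- pedal_top (a point): top middle of the pedal's tread, a plate 150 mm (x) by 60 mm, 130 mm from the pivot, on the feeder's +y side. Up: 231 mm over the bench, sloping up 23 deg outwards (+y); at the stop: 130 mm, sloping down 23 deg. It travels nearly straight down. Axes turn with the yoke
- balance: flat bench balance, fixed (place and yaw vary), 250 x 190 mm (x from -145 to 105), 36 mm high; origin on the bench under the centre of its weighing plate; display on its -x side
- balance_pan (a point): centre of the balance's weighing plate, 180 x 160 mm, its top 45 mm above the bench; axes as the balance's
- tray: aluminium scoop tray, 190 mm (x) by 132 mm (y), 220 g; walls 4 mm thick, 40 mm high on the sides and back (-x); the front (+x) is open to pour from, no lip. Origin at the centre of its underside, floor 4 mm thick. It starts on the balance, open end away from the robot. Lumps slide out at about 25 to 50 deg
- tray_handle (a point): middle of the tray's black strap handle: bar 64 mm long along x, 14 mm thick (y), 22 mm high, 75 mm over the tray's underside, 61 mm behind its origin, on posts over the back of the tray. Pinch it across y, from above or with the hand leaning back. The floor from 30 mm behind the origin to the open end is free for lumps
- tray_lip (a point): middle of the tray's pouring edge (top of the floor at the open end, 95 mm ahead of the origin); axes as the tray's
- pan: grey plastic pan, 156 mm (x) x 150 mm (y), walls 4 mm thick and 42 mm high, 200 g, open above; origin at the centre of its underside. Along its -y wall stands the raised grip
- pan_grip (a point): top middle of the pan's raised grip: a block 70 mm long (x), 12 mm thick (y from -63 to -75 mm), its top 68 mm above the pan's underside; pinch it across y from above, one finger inside the pan. Axes as the pan's
- lump1: pumice lump: grey-beige block about 60 x 38 x 36 mm with broken corners and flat parallel sides, 40 to 80 g; origin at its centre, x along its length, y across its 38 mm width, z across its 36 mm thickness. At the start it lies flat on the bench (centre 18 mm up). It may be absent
- lump2: pumice lump: grey-beige block about 60 x 38 x 36 mm with broken corners and flat parallel sides, 40 to 80 g; origin at its centre, x along its length, y across its 38 mm width, z across its 36 mm thickness. At the start it lies flat on the bench (centre 18 mm up). It may be absent
- lump3: pumice lump: grey-beige block about 60 x 38 x 36 mm with broken corners and flat parallel sides, 40 to 80 g; origin at its centre, x along its length, y across its 38 mm width, z across its 36 mm thickness. At the start it lies flat on the bench (centre 18 mm up). It may be absent
- lump4: pumice lump: grey-beige block about 60 x 38 x 36 mm with broken corners and flat parallel sides, 40 to 80 g; origin at its centre, x along its length, y across its 38 mm width, z across its 36 mm thickness. At the start it lies flat on the bench (centre 18 mm up). It may be absent
- lump5: pumice lump: grey-beige block about 60 x 38 x 36 mm with broken corners and flat parallel sides, 40 to 80 g; origin at its centre, x along its length, y across its 38 mm width, z across its 36 mm thickness. At the start it lies flat on the bench (centre 18 mm up). It may be absent
- jar1: lidded glass jar, 64 mm wide and 85 mm high, bystander; origin at the centre of its underside
- jar2: a second such jar, bystander
- dishes: stack of three closed petri dishes, 92 mm wide and 38 mm high, bystander; origin at the centre of its underside
Not all that is in view belongs to the job. What is shaped like the tray but yellow is not meant.

How it is judged:
By the outcome, as a careful person would: the job done as asked, in the order asked, and still so for the second after the job is handed in, with the robot touching nothing.
Of lump1, lump2, lump3, lump4, lump5 only 3 to 5 are there at a start; the rules pass over those that are not, and their reading is None.
At some moment in a run one of lump1, lump2, lump3, lump4, lump5 may be knocked a few centimetres aside while the robot is not near it.
It also fails if it takes over 210 s, if anything falls off the work surface, if the arm or the gripper's body presses on something with over 40 N, if the wrist force passes 120 N, or if a joint passes its speed limit or range.

## Working session

There is one attempt and no reset: what is moved stays moved. The work goes in short steps, each a Python script; the robot and the scene stay as the last script left them, time stands still between calls to the robot, and variables do not carry over. Pictures are saved under pics/ and viewed, and the job is handed in when it is done.

```bash
ls -la; mkdir -p pics; python3 - <<'E'
from station import robot, fingers, vision, workorder, recognise
import cv2,numpy as np
for n in ("scene","top"):
    im=vision.grab_frame(n); cv2.imwrite(f"pics/{n}0.png",im[:,:,::-1])
    c=vision.calibration(n); print(n,c["mtx"],c["k1"],np.round(c["extrinsics"],3))
    for l in ["feeder","balance","tray","pan","pan_grip","tray_handle","lump1","jar1","dishes","pedal_top"]:
        print(l,[(round(d["p"],2),np.round(d["rect"]).astype(int).tolist()) for d in recognise(l,n)][:8])
print(robot.current_time_s())
E
```

```text
total 12
drwxr-xr-x  3 agent agent 4096 Dec  7 07:02 .
drwxr-xr-x 23 root  root  4096 Dec  7 07:02 ..
drwxr-xr-x  2 agent agent 4096 Dec  7 07:02 pics
scene [[602.0474045    0.         322.03444266]
 [  0.         602.0474045  237.71360829]
 [  0.           0.           1.        ]] -0.06186818224756111 [[ 0.255  0.967 -0.007 -0.191]
 [-0.739  0.2    0.643  0.254]
 [ 0.623 -0.158  0.766 -2.226]
 [ 0.     0.     0.     1.   ]]
feeder [(0.81, [299, 294, 160, 120])]
balance [(0.71, [410, 254, 70, 72]), (0.6, [180, 325, 28, 35])]
tray [(0.85, [414, 244, 56, 66]), (0.68, [383, 188, 66, 48]), (0.34, [407, 251, 81, 72])]
pan [(0.97, [192, 280, 56, 55])]
pan_grip [(0.56, [192, 278, 56, 54])]
tray_handle [(0.8, [384, 187, 61, 44]), (0.58, [413, 249, 56, 61])]
lump1 [(0.53, [239, 272, 15, 18]), (0.44, [288, 251, 10, 9]), (0.42, [327, 278, 103, 91])]
jar1 [(0.9, [180, 325, 22, 33]), (0.64, [456, 236, 25, 28]), (0.16, [192, 276, 56, 55])]
dishes [(0.87, [408, 313, 34, 38])]
pedal_top [(0.61, [326, 273, 102, 82]), (0.39, [297, 293, 158, 119])]
top [[573.58769379   0.         311.19926345]
 [  0. 
[... 206 characters left out ...]
    0.     1.   ]]
feeder [(0.95, [338, 189, 186, 108])]
balance [(0.33, [341, 188, 187, 108]), (0.31, [298, 258, 18, 26])]
tray [(0.7, [176, 234, 69, 81]), (0.36, [185, 246, 89, 102])]
pan [(0.59, [459, 278, 69, 61]), (0.5, [184, 247, 90, 105])]
pan_grip [(0.6, [458, 279, 72, 64]), (0.16, [340, 186, 185, 109])]
tray_handle [(0.87, [178, 237, 68, 82]), (0.6, [174, 368, 93, 94])]
lump1 [(0.83, [401, 275, 20, 23]), (0.81, [298, 257, 22, 22]), (0.55, [335, 277, 19, 22])]
jar1 [(0.82, [116, 246, 38, 31]), (0.62, [478, 205, 32, 31]), (0.25, [340, 187, 185, 107])]
dishes [(0.61, [214, 162, 41, 38]), (0.36, [184, 249, 90, 103])]
pedal_top [(0.6, [402, 273, 20, 25]), (0.59, [311, 176, 124, 92])]
1.1
```

View pics/scene0.png

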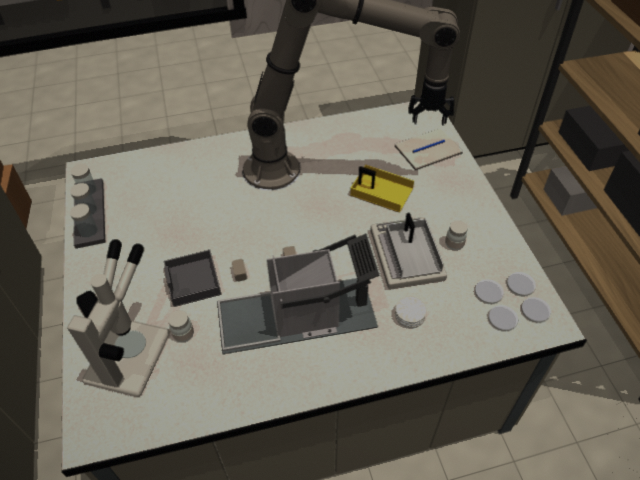

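View pics/top0.png

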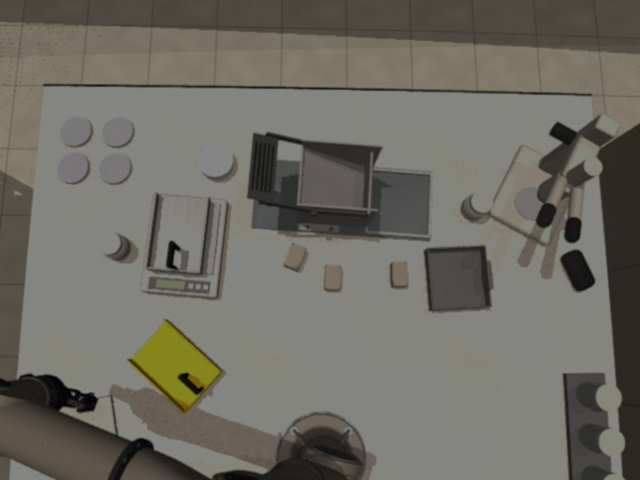

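The top view shows three lumps at (295,257), (332,277) and (399,275). The grey tray is on the balance at (176,234), with a yellow look-alike at (175,367). The pan is at (459,278) with its grip on the right at (490,275), and the feeder is at (340,187) with the pedal on its left. The scene view agrees, with one lump hidden behind the feeder. Next I'll look at enlarged crops to get corners.

```bash
cat > h.py <<'E'
import numpy as np, cv2
from station import robot, fingers, vision, workorder, recognise
from scipy.spatial.transform import Rotation as Ro
from scipy.optimize import least_squares
C={n:vision.calibration(n) for n in("scene","top")}
def proj(P,n):
    c=C[n];P=np.atleast_2d(P);E=np.array(c["extrinsics"]);q=P@E[:3,:3].T+E[:3,3]
    s=np.c_[q[:,0]/-q[:,2],-q[:,1]/-q[:,2]];r2=(s**2).sum(1,keepdims=True)
    s=s*(1+c["k1"]*r2);K=np.array(c["mtx"]);return s@K[:2,:2].T+K[:2,2]
def unproj(uv,z,n):
    c=C[n];uv=np.atleast_2d(np.array(uv,float));K=np.array(c["mtx"]);d=(uv-K[:2,2])/np.diag(K)[:2]
    s=d.copy()
    for _ in range(20): s=d/(1+c["k1"]*(s**2).sum(1,keepdims=True))
    E=np.array(c["extrinsics"]);R=E[:3,:3];o=-R.T@E[:3,3]
    w=np.c_[s[:,0],-s[:,1],-np.ones(len(s))]@R
    return o+w*((z-o[2])/w[:,2])[:,None]
def pose2(p,L):  # p=[x,y,yawdeg], L local pts
    t=np.radians(p[2]);c,s=np.cos(t),np.sin(t);L=np.atleast_2d(L)
    return np.c_[p[0]+c*L[:,0]-s*L[:,1],p[1]+s*L[:,0]+c*L[:,1],L[:,2]]
def fit(obs,p0): # obs list of (local pt, (u,v), cam)
    def f(p): return np.concatenate([(proj(pose2(p,L),n)[0]-uv) for L,uv,n in obs])*[1]
    r=least_squares(f,p0,loss='soft_l1',x_scale=[.1,.1,10]);return r.x,f(r.x).reshape(-1,2)
def snap(n,f,box=None,s=1,draw=None):
    im=vision.grab_frame(n)[:,:,::-1].copy()
    save(im,f,box,s,draw);return im
def save(im,f,box=None,s=1,draw=None):
    x0,y0,x1,y1=box or(0,0,640,480)
    im=cv2.resize(im[y0:y1,x0:x1],None,fx=s,fy=s,interpolation=cv2.INTER_CUBIC)
    im=cv2.convertScaleAbs(im,alpha=1.4,beta=10)
    for uv,col in draw or []:
        a=((np.array(uv)-[x0,y0]+.5)*s).astype(int)
        if len(a)==1: cv2.circle(im,tuple(int(v) for v in a[0]),3,col,1)
        else: cv2.polylines(im,[a.reshape(-1,1,2)],True,col,1)
    cv2.imwrite("pics/"+f,im)
E
python3 - <<'E'
from h import *
for n,f,b,s in [("top","t_feed.png",(240,120,440,250),4),("top","t_bal.png",(90,180,250,300),5),("top","t_pan.png",(280,230,500,320),3.6),("scene","s_feed.png",(150,220,390,360),3.3),("scene","s_bal.png",(360,200,480,300),6)]:
    im=cv2.imread(f"pics/{n}0.png"); save(im,f,b,s)
E
```

```text
(no output)
```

View pics/t_feed.png

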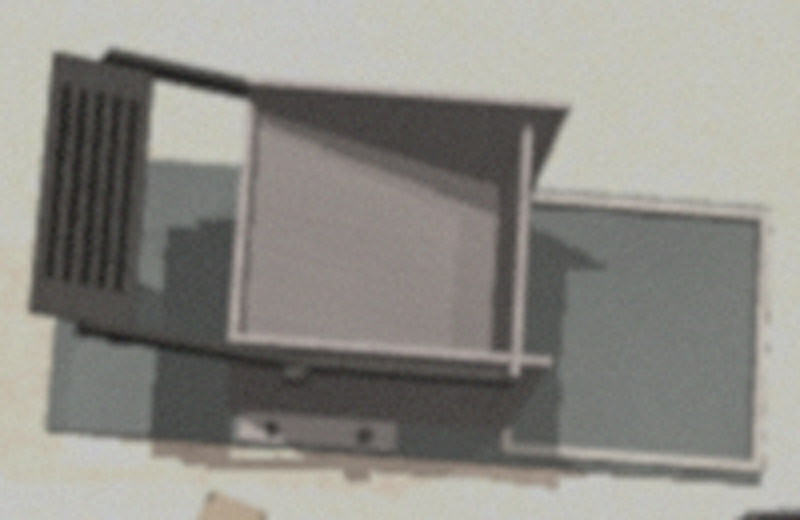

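View pics/t_bal.png

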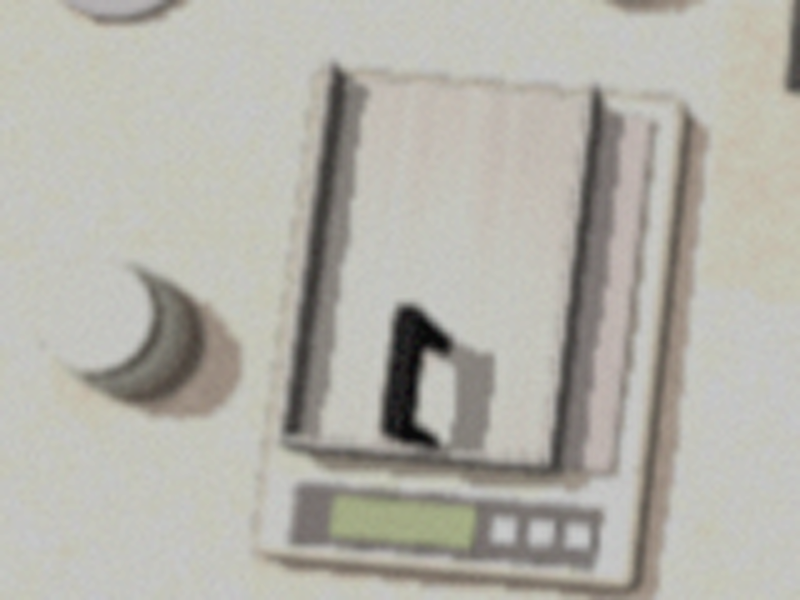

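View pics/t_pan.png

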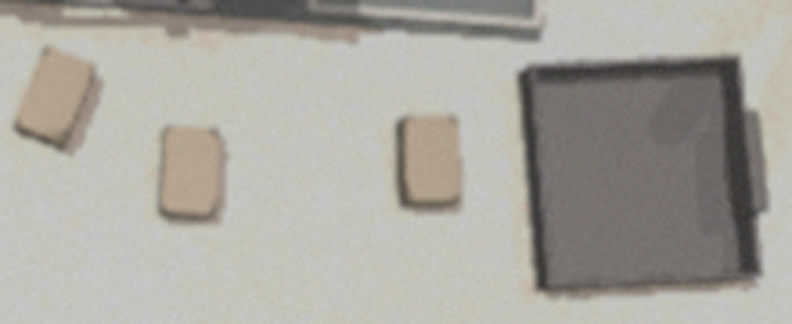

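View pics/s_feed.png

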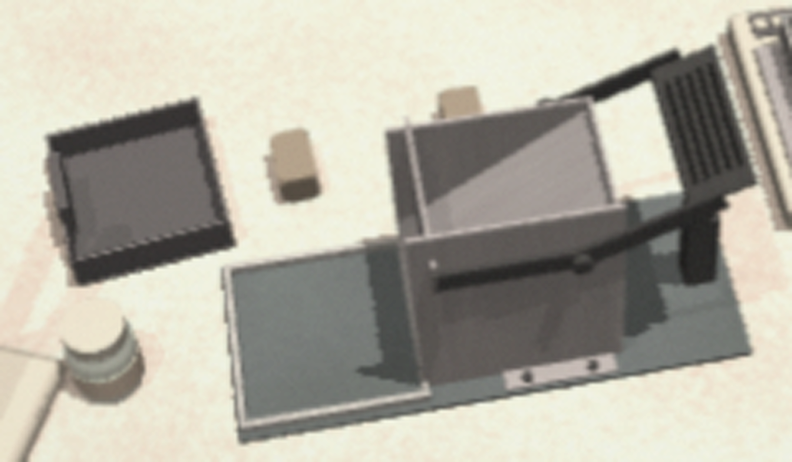

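View pics/s_bal.png

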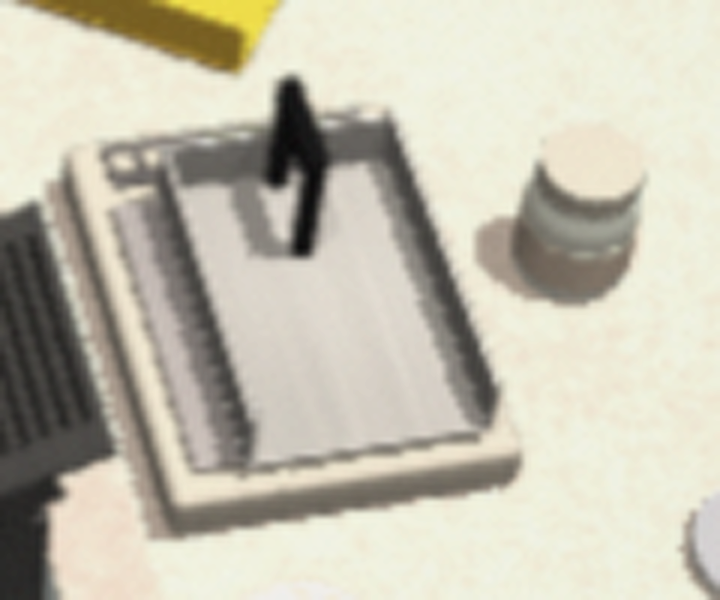

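```bash
cat > fit0.py <<'E'
from h import *
def cr(box,s): return lambda x,y:((np.array([x,y])+.5)/s-.5+box[:2])
tf=cr((240,120),4);tb=cr((90,180),5);tp=cr((280,230),3.6);sf=cr((150,220),3.3);sb=cr((360,200),6)
m=.001
F=[((-93,204,8),tf(47,433),"top"),((93,204,8),sf(750,352),"scene"),((93,-258,8),sf(240,430),"scene"),
 ((-72,89,200),tf(228,342),"top"),((72,89,232),tf(245,82),"top"),((-93,-258,8),tf(762,475),"top")]
B=[((105,-95,36),tb(683,97),"top"),((-145,-95,36),tb(635,583),"top"),((-145,95,36),tb(258,553),"top"),
 ((105,-95,36),sb(180,505),"scene"),((105,95,36),sb(520,460),"scene"),((-145,-95,36),sb(68,155),"scene")]
T=[((-95,66,85),tb(285,440),"top"),((-95,-66,85),tb(555,465),"top"),((95,-66,85),tb(597,88),"top"),((95,66,85),tb(325,66),"top")]
P=[((78,75,42),tp(520,70),"top"),((78,-75,42),tp(740,57),"top"),((-78,-75,42),tp(760,275),"top"),((-78,75,42),tp(540,290),"top"),
 ((-78,-75,42),sf(48,135),"scene"),((-78,75,42),sf(197,98),"scene")]
res={}
for k,o,p0 in [("F",F,[.65,-.05,0]),("B",B,[.5,.25,0]),("T",T,[.5,.25,0]),("P",P,[.5,-.3,0])]:
    o=[(np.array(a)*m,u,n) for a,u,n in o]
    p,r=fit(o,p0);res[k]=p;print(k,np.round(p,4),np.round(r,1).tolist())
E
cat > ov.py <<'E'
from h import *
def box(x0,x1,y0,y1,z): return np.array([(x0,y0,z),(x1,y0,z),(x1,y1,z),(x0,y1,z)])*.001
def lines(k):
    if k=="F": return [box(-93,93,-258,204,8),box(-81,81,-249,-93,8),box(-81,81,-249,-93,18),box(-68,68,-70,85,200),np.array([(72,89,232),(72,-70,232)])*.001,
        np.array([(x,130*c+50+d*c2,178+h) for x,c,c2,d,h in []]).reshape(-1,3) if 0 else box(-75,75,50+110,50+110,200)[:0]]
    if k=="B": return [box(-145,105,-95,95,36),box(-90,90,-80,80,45)]
    if k=="T": return [box(-95,95,-66,66,40),box(-91,95,-62,62,4),box(-93,-29,-7,7,75)]
    if k=="P": return [box(-78,78,-75,75,42),box(-74,74,-71,71,4),box(-35,35,-75,-63,68)]
    if k=="L": return [box(-30,30,-19,19,36)]
cols=[(0,0,255),(0,200,0),(255,0,0),(255,0,255),(0,200,255),(255,255,0)]
def draws(k,p,n,z0=0):
    return [(proj(pose2(p,L+[0,0,z0]),n),cols[i%6]) for i,L in enumerate(lines(k)) if len(L)]
E
cat fit0.py > a.py; cat >> a.py <<'E'
from ov import *
tp_=cv2.imread("pics/top0.png");sc=cv2.imread("pics/scene0.png")
L=[]
for u in [tp(57,93),tp(190,168),tp(432,158)]: L.append(unproj(u,.036,"top")[0]);print("lump",L[-1].round(4))
yaws=[-18,0,0]
LL=[np.r_[l[:2],y] for l,y in zip(L,yaws)]
save(tp_,"o1.png",(240,120,440,250),4,draws("F",res["F"],"top"))
save(tp_,"o2.png",(90,180,250,300),5,draws("B",res["B"],"top")+draws("T",res["T"],"top",.045))
ld=lambda n:sum([draws("L",l,n) for l in LL],[])
save(tp_,"o3.png",(280,230,500,320),3.6,draws("P",res["P"],"top")+ld("top"))
save(sc,"o4.png",(150,220,390,360),3.3,draws("F",res["F"],"scene")+draws("P",res["P"],"scene")+ld("scene"))
save(sc,"o5.png",(360,200,480,300),6,draws("B",res["B"],"scene")+draws("T",res["T"],"scene",.045))
E
python3 a.py
```

```text
F [ 0.6426 -0.0286 -3.2276] [[-0.6, 0.1], [0.3, -1.1], [-0.8, 3.3], [0.0, 0.1], [-0.0, -1.1], [0.2, 1.2]]
B [ 0.5357  0.3427 -4.02  ] [[0.5, -1.5], [-0.0, 0.1], [-1.9, 0.0], [-1.3, 0.8], [1.3, -1.4], [-1.8, -1.1]]
T [ 0.5342  0.3499 -3.7252] [[-0.9, 1.6], [0.4, 0.6], [-0.1, -1.3], [0.4, -0.8]]
P [ 0.4348 -0.338   3.6087] [[0.8, -1.3], [-1.7, -0.9], [-0.4, 0.6], [1.1, 0.1], [-0.6, -0.7], [0.6, -1.3]]
lump [0.487  0.0656 0.036 ]
lump [ 0.4356 -0.0263  0.036 ]
lump [ 0.4436 -0.1941  0.036 ]
```

View pics/o1.png

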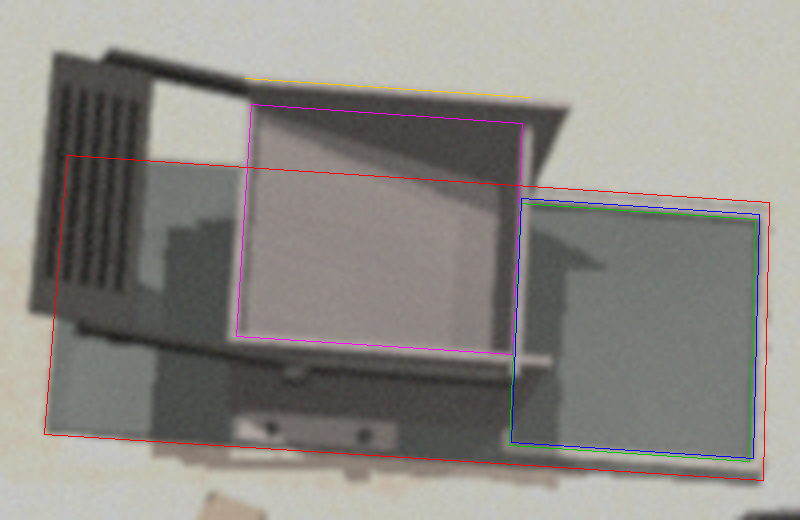

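View pics/o2.png

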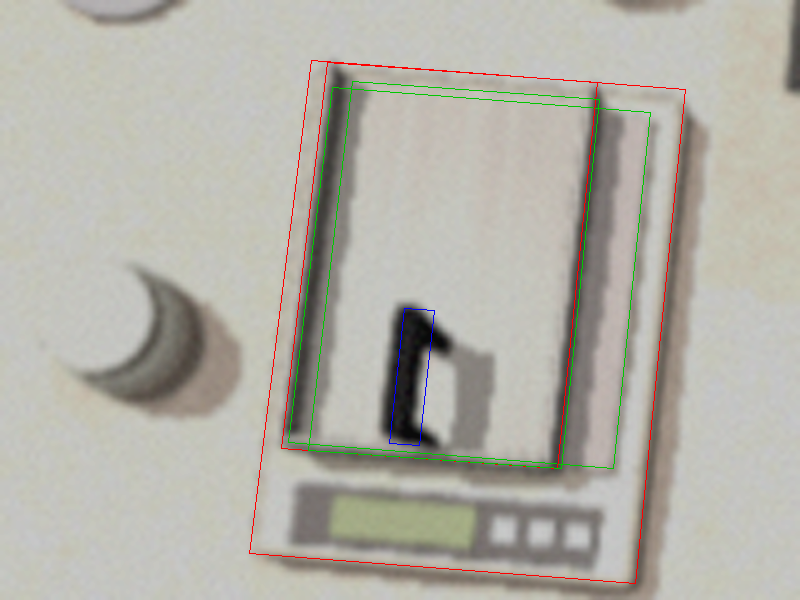

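View pics/o3.png

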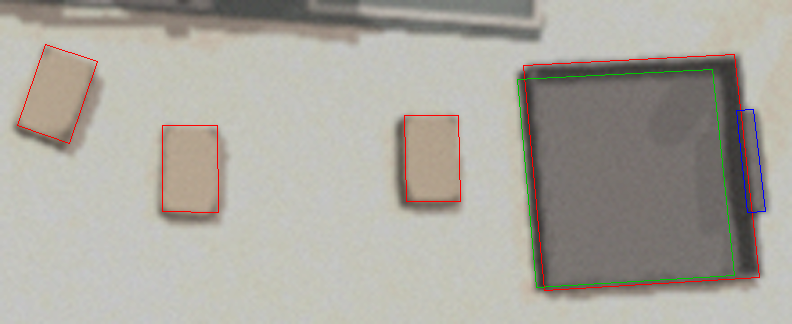

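View pics/o4.png

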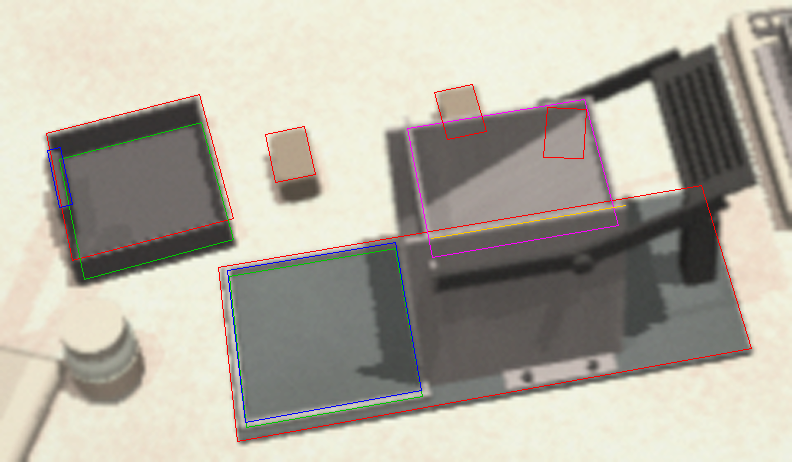

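View pics/o5.png

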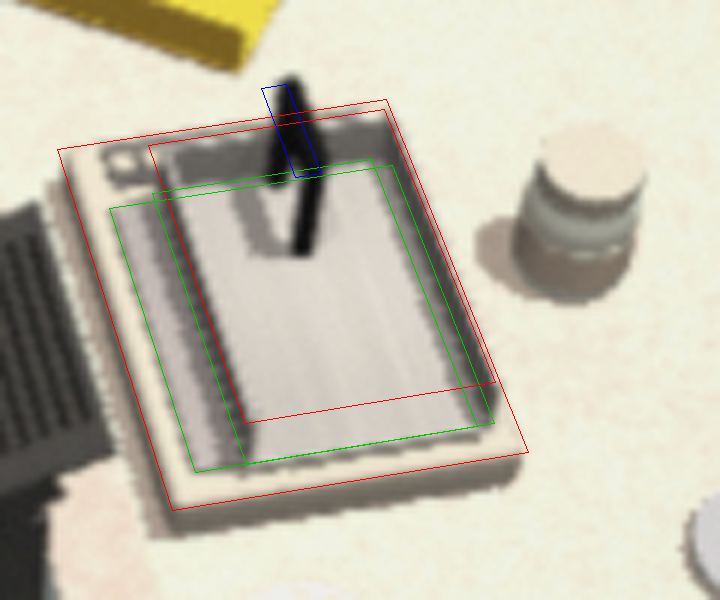

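The overlays agree to about 1–2 mm in both cameras. The handle bar shows higher than the tray's underside plus 75 mm because I drew its middle, not its top.

Look-alike check:
- **Tray:** the yellow scoop at top (175,367) is the wrong one. The grey tray on the balance at (176,234) is the one to use.
- **Pan:** the only candidate is the grey one at (459,278), with its grip at (488,275).
- **Lumps:** the three beige blocks. The white lids and dishes are bystanders.

Next I'll compute the targets and check reach.

```bash
cat > w.py <<'E'
from h import *
from ov import *
FD=np.array([.6426,-.0286,-3.23]); BA=np.array([.5357,.3427,-4.0]); TR=np.array([.5342,.3495,-3.8]); PN=np.array([.4348,-.338,3.6])
LU=[np.array([.487,.0656,-18.]),np.array([.4356,-.0263,0.]),np.array([.4436,-.1941,0.])]
def W(p,x,y,z): return pose2(p,np.array([[x,y,z]])*.001)[0]
def dn(yaw,pitch=0): return [180,pitch,yaw]
E
python3 - <<'E'
from w import *
print(robot.current_eef_rot(),robot.current_finger_gap(), robot.tip_reach)
def ik(n,p,o):
    q=robot.inverse_kinematics(list(p),o); print(n,np.round(p,3),o, None if q is None else np.round(q,0).tolist())
ik("pan",W(PN,0,-69,53),dn(PN[2])); ik("panup",W(PN,0,-69,200),dn(PN[2]))
npos=np.r_[W(FD,0,-171,0)[:2],FD[2]]
print("nest",npos)
ik("nest",W(npos,0,-69,61),dn(FD[2]));ik("nestup",W(npos,0,-69,200),dn(FD[2]))
for i,l in enumerate(LU): ik("L%d"%i,W(l,0,0,22),dn(l[2]))
for y in(-94,86): ik("A",W(TR,73,-29,72),dn(TR[2]+y if 0 else y)); ik("B",W(TR,16,-31,120),dn(y))
for a in (0,15,30,40): ik("handle",W(TR,-50,0,45+75),dn(TR[2],-a)); ik("handleup",W(TR,-50,0,360),dn(TR[2],-a-5))
for a in (15,30,40):
  for th in (0,30,50,60):
    t=np.radians(th); dx=-145*np.cos(t)+71*np.sin(t); dz=145*np.sin(t)+71*np.cos(t)
    ik("pour%d"%th,W(FD,-35+dx,10,215+dz),dn(FD[2],th-a))
ik("ped",W(FD,0,172,260),dn(FD[2]));ik("ped",W(FD,0,172,140),dn(FD[2]))
E
```

```text
[1.79997840e+02 2.22019289e-03 1.61336381e+02] 0.9988870452607197 0.017
pan [ 0.439 -0.407  0.053] [180, 0, np.float64(3.6)] [2.0, 49.0, 64.0, 94.0, -48.0, 68.0, -9.0]
panup [ 0.439 -0.407  0.2  ] [180, 0, np.float64(3.6)] [1.0, 38.0, 66.0, 85.0, -35.0, 80.0, -17.0]
nest [ 0.63296513 -0.19932835 -3.23      ]
nest [ 0.629 -0.268  0.061] [180, 0, np.float64(-3.23)] [-11.0, 57.0, 65.0, 78.0, -51.0, 76.0, -39.0]
nestup [ 0.629 -0.268  0.2  ] [180, 0, np.float64(-3.23)] [-8.0, 46.0, 60.0, 68.0, -38.0, 86.0, -48.0]
L0 [0.487 0.066 0.022] [180, 0, np.float64(-18.0)] [-43.0, 32.0, 43.0, 112.0, -29.0, 47.0, -91.0]
L1 [ 0.436 -0.026  0.022] [180, 0, np.float64(0.0)] [-44.0, 32.0, 59.0, 121.0, -38.0, 48.0, -52.0]
L2 [ 0.444 -0.194  0.022] [180, 0, np.float64(0.0)] [-12.0, 31.0, 45.0, 114.0, -30.0, 47.0, -41.0]
A [0.605 0.316 0.072] [180, 0, -94] [-25.0, 41.0, -6.0, 76.0, 4.0, 63.0, 144.0]
B [0.548 0.318 0.12 ] [180, 0, -94] [-28.0, 33.0, -5.0, 83.0, 3.0, 65.0, 142.0]
A [0.605 0.316 0.072] [180, 0, 86] [-42.0, 42.0, 23.0, 77.0, -17.0, 64.0, -22.0]
B [0.548 0.318 0.12 ] [180, 0, 86] [-47.0, 34.0,
[... 1365 characters left out ...]
 15.0, 50.0, 81.0, -12.0, 89.0, -83.0]
pour50 [ 0.569 -0.014  0.372] [180, 20, np.float64(-3.23)] None
pour60 [ 0.597 -0.016  0.376] [180, 30, np.float64(-3.23)] None
pour0 [ 0.463 -0.008  0.286] [180, -40, np.float64(-3.23)] None
pour30 [ 0.518 -0.012  0.349] [180, -10, np.float64(-3.23)] [-40.0, 5.0, 43.0, 90.0, -3.0, 76.0, -90.0]
pour50 [ 0.569 -0.014  0.372] [180, 10, np.float64(-3.23)] [-27.0, 32.0, 52.0, 59.0, -23.0, 109.0, -76.0]
pour60 [ 0.597 -0.016  0.376] [180, 20, np.float64(-3.23)] None
ped [0.652 0.143 0.26 ] [180, 0, np.float64(-3.23)] [-36.0, 36.0, 41.0, 65.0, -23.0, 87.0, -92.0]
ped [0.652 0.143 0.14 ] [180, 0, np.float64(-3.23)] [-37.0, 40.0, 40.0, 76.0, -26.0, 73.0, -90.0]
```

```bash
python3 - <<'E'
from w import *
robot.move_to([.44,-.1,.32],dn(0)) 
fingers.gripper_to(.6,60)
robot.move_to(list(W(PN,0,-69,130)),dn(PN[2]))
print(robot.current_time_s(),np.round(robot.current_joint_positions()))
for n,b,s in (("top",(400,220,540,330),5),("scene",(140,220,280,330),5)):
    snap(n,f"p1{n}.png",b,s,draws("P",PN,n))
E
```

```text
5.2917 [  6.  38.  55.  90. -32.  70. -20.]
```

View pics/p1top.png

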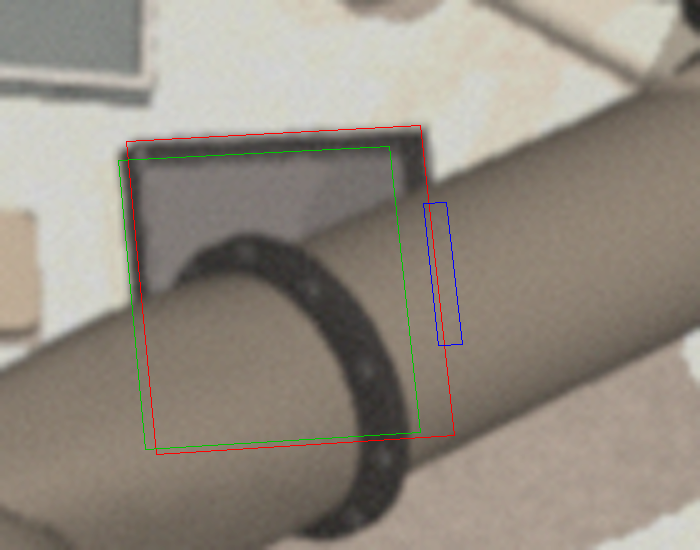

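View pics/p1scene.png

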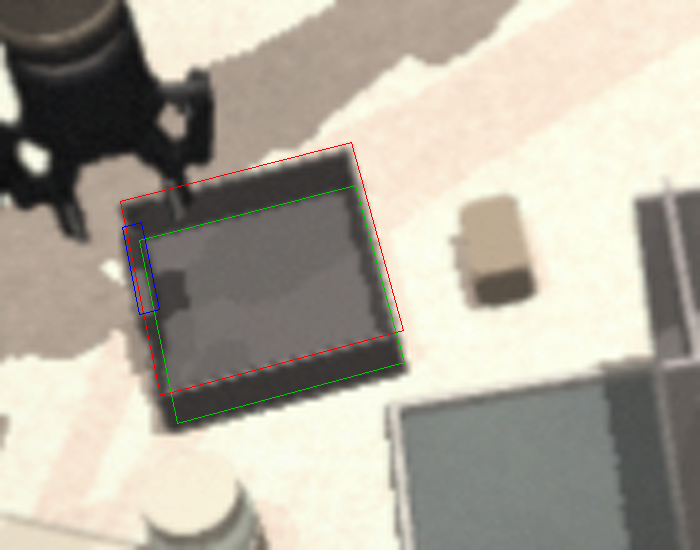

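```bash
python3 - <<'E'
from w import *
print(robot.line_to(list(W(PN,0,-69,52)),velocity=.12,f_stop=8), robot.current_tool_pos())
fingers.gripper_to(0,60); print(robot.current_finger_gap())
p=robot.current_tool_pos(); robot.line_to([p[0],p[1],.17],velocity=.15)
print(robot.current_finger_gap(),robot.current_contact_force())
N=np.r_[W(FD,0,-171,0)[:2],FD[2]]
robot.move_to(list(W(N,0,-69,140)),dn(FD[2]))
print(robot.current_time_s(),np.round(robot.current_joint_positions()))
for n,b,s in (("top",(340,120,480,250),5),("scene",(170,240,330,360),5)):
    snap(n,f"p2{n}.png",b,s,draws("P",N,n,.0875)+draws("F",FD,n)[:3])
E
```

```text
False [ 0.43947144 -0.40746445  0.05274018]
0.1331395709271267
0.13379515549373738 [-1.21016956 -0.32703196 -2.2655343 ]
8.5 [ -7.  47.  54.  73. -37.  78. -48.]
```

View pics/p2top.png

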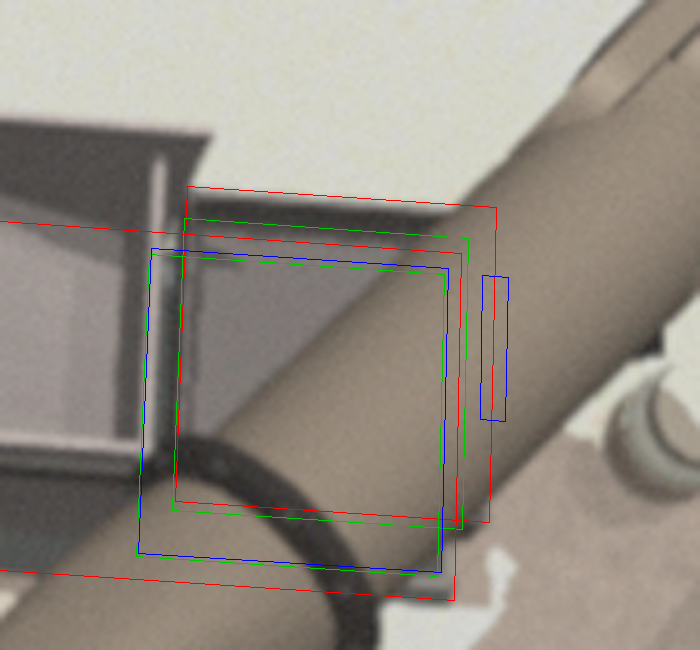

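View pics/p2scene.png

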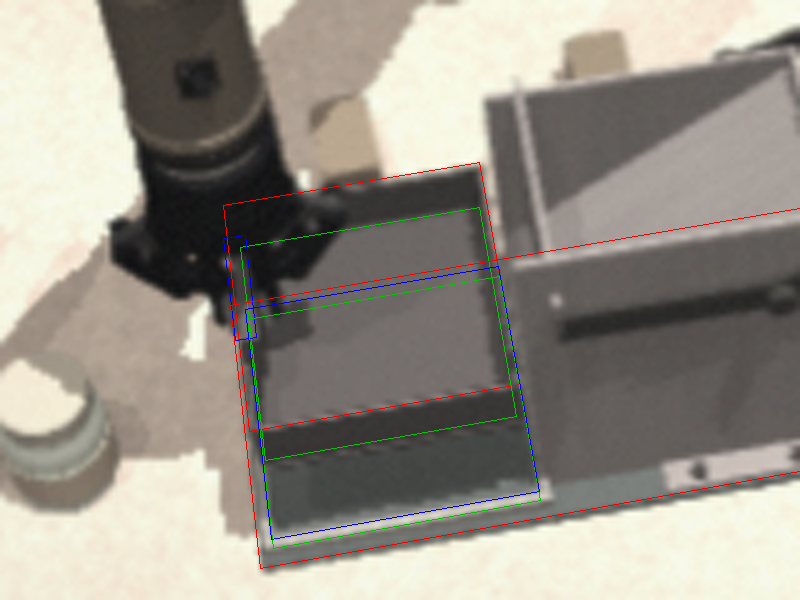

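```bash
python3 - <<'E'
from w import *
N=np.r_[W(FD,0,-171,0)[:2],FD[2]]
robot.line_to(list(W(N,0,-69,85)),velocity=.12)
print(robot.line_to(list(W(N,0,-69,60)),velocity=.03,f_stop=8), robot.current_tool_pos(),robot.current_contact_force(),robot.current_time_s())
snap("scene","p3s.png",(170,240,330,360),5,draws("F",FD,"scene")[1:3])
E
```

```text
True [ 0.62893677 -0.26810624  0.06116054] [-1.10211173  0.90250083  4.31841998] 9.975
```

View pics/p3s.png

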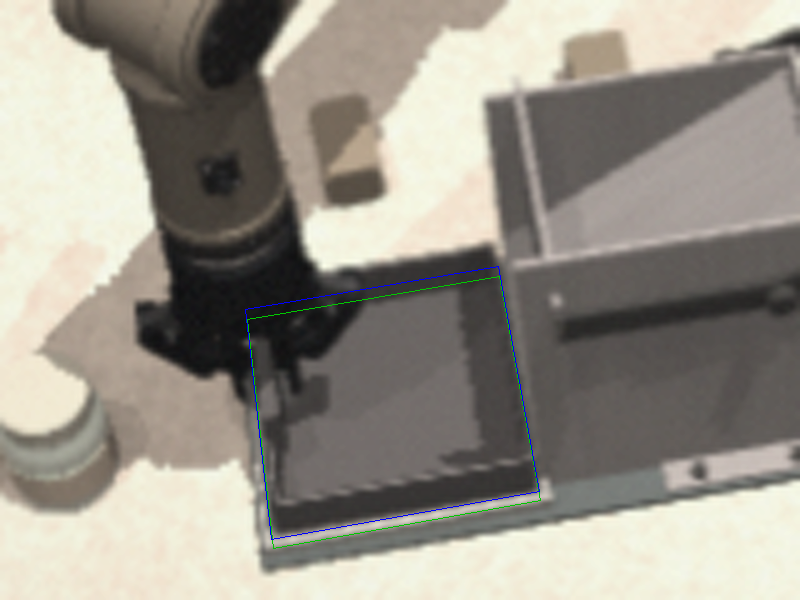

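The pan stopped at TCP z 61.2 mm, against 60.7 mm expected for seated. Releasing now, then I'll check.

```bash
python3 - <<'E'
from w import *
fingers.gripper_to(.45,60)
p=robot.current_tool_pos(); robot.line_to([p[0],p[1],.16],velocity=.2)
robot.move_to([.42,-.19,.18],dn(0))
fingers.gripper_to(.8)
N=np.r_[W(FD,0,-171,0)[:2],FD[2]]
print(robot.current_time_s())
snap("top","p4t.png",(280,150,480,300),4,draws("P",N,"top",.008)+sum([draws("L",l,"top") for l in LU],[]))
snap("scene","p4s.png",(170,240,330,360),5)
print([(round(d["p"],2),np.round(d["rect"]).astype(int).tolist()) for d in recognise("lump1","top")])
E
```

```text
12.3417
[(0.94, [298, 259, 22, 26]), (0.88, [334, 278, 14, 23]), (0.46, [400, 265, 15, 10])]
```

View pics/p4t.png

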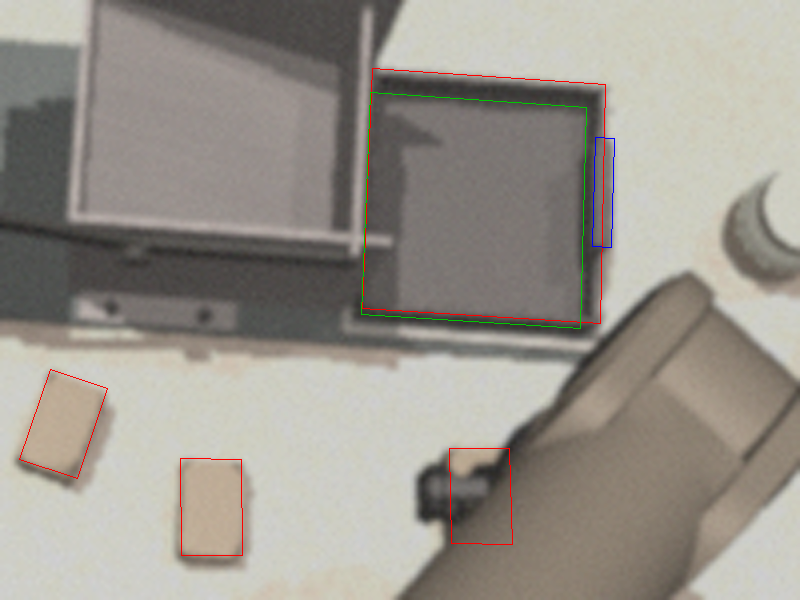

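View pics/p4s.png

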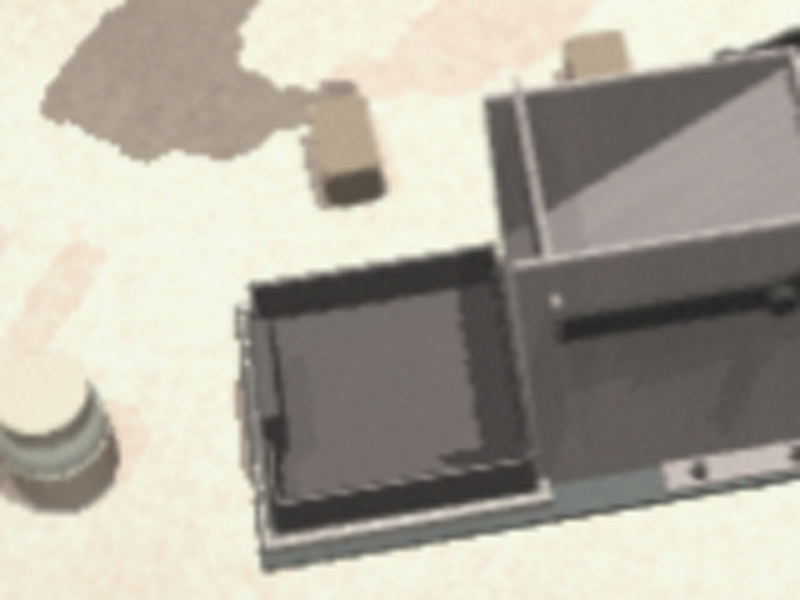

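The pan sits inside the rails all round (top crop (365–605, 70–325); scene crop corners (250,290) to (540,490)) with its grip on the far side from the chute. Now for lump 3, which was beneath the hand.

```bash
cat >> w.py <<'E'
def pick(l,z=.022,force=40):
    robot.move_to([l[0],l[1],.12],dn(l[2]))
    fingers.gripper_to(.8,force)
    s=robot.line_to([l[0],l[1],z],velocity=.12,f_stop=10)
    p=robot.current_tool_pos()
    fingers.gripper_to(0,force); g=robot.current_finger_gap()
    robot.line_to([l[0],l[1],.2],velocity=.25)
    print("pick",s,np.round(p,4),"gap",round(g,3),round(robot.current_finger_gap(),3),robot.current_time_s())
    return p[2]
def place(x,y,yaw,z=.074,op=.58):
    t=W(TR,x,y,0)
    robot.move_to([t[0],t[1],.23],dn(yaw))
    robot.line_to([t[0],t[1],.11],velocity=.2)
    s=robot.line_to([t[0],t[1],z-.002],velocity=.05,f_stop=5)
    print("place",s,np.round(robot.current_tool_pos(),4))
    fingers.gripper_to(op)
    robot.line_to([t[0],t[1],.23],velocity=.25)
    print(robot.current_time_s())
E
python3 - <<'E'
from w import *
z=pick(LU[2])
if robot.current_finger_gap()>.3:
    place(20,27,TR[2],z+.05)
    robot.move_to([.44,.1,.25],dn(0))
snap("top","l1t.png")
E
```

```text
pick False [ 0.4442 -0.1946  0.0226] gap 0.433 0.441 15.275
place True [0.556  0.3755 0.084 ]
19.675
```

View pics/l1t.png

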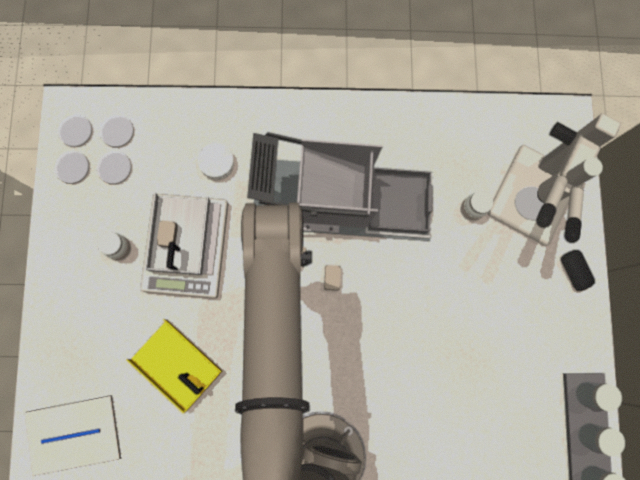

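Lump 3 is in the tray at (167,233), lump 2 is unmoved at (332,277), and lump 1 is hidden under the arm. Next is lump 2.

```bash
python3 - <<'E'
from w import *
z=pick(LU[1])
snap("top","l2t.png",(90,180,350,300),3,draws("L",np.r_[W(TR,20,27,0)[:2],TR[2]],"top",.049)+draws("L",LU[0],"top")+draws("T",TR,"top",.045))
print(robot.current_finger_gap())
E
```

```text
pick False [ 0.4362 -0.0265  0.0225] gap 0.438 0.44 24.1583
0.44354204235178446
```

View pics/l2t.png

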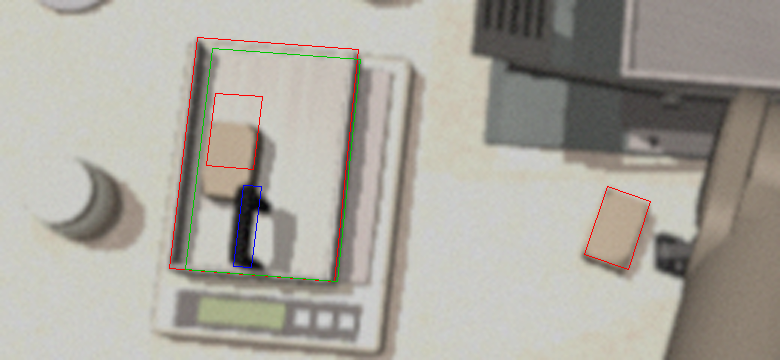

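Lump 3 sits about 20 mm further back than planned, clear of the handle. That's fine and leaves the front free. Lump 1 is unmoved.

```bash
python3 - <<'E'
from w import *
place(18,-31,86,.0725+.002)
robot.move_to([.48,.15,.25],dn(86))
snap("top","l3t.png",(90,180,350,300),3)
E
```

```text
place True [0.5515 0.3185 0.1051]
27.575
```

View pics/l3t.png

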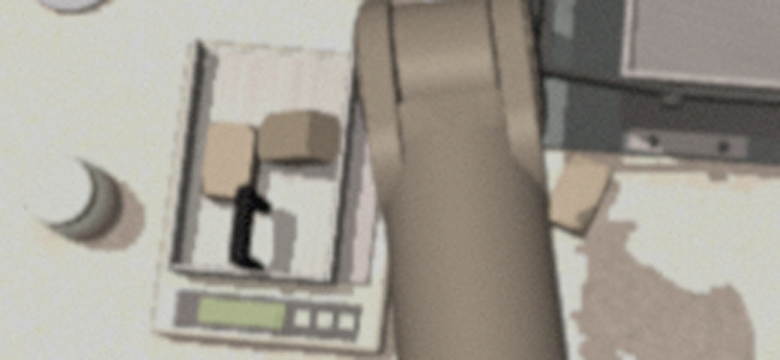

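Lump 2 is in the tray at crop (298,137). Lump 1 has been knocked, from about crop (617,228) to (580,195). I'll move the arm clear and measure it again.

```bash
python3 - <<'E'
from w import *
robot.move_to([.45,-.12,.3],dn(20))
print(robot.current_time_s())
snap("top","l4t.png",(90,180,350,300),3,draws("L",LU[0],"top"))
snap("top","l4z.png",(260,210,340,290),8)
print([(round(d["p"],2),np.round(d["rect"]).astype(int).tolist()) for d in recognise("lump1","top")])
E
```

```text
29.45
[(0.93, [285, 246, 19, 25]), (0.92, [169, 234, 20, 27]), (0.62, [192, 226, 27, 21])]
```

View pics/l4t.png

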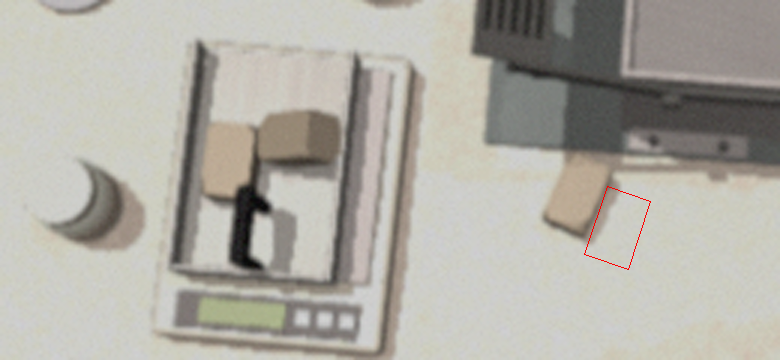

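View pics/l4z.png

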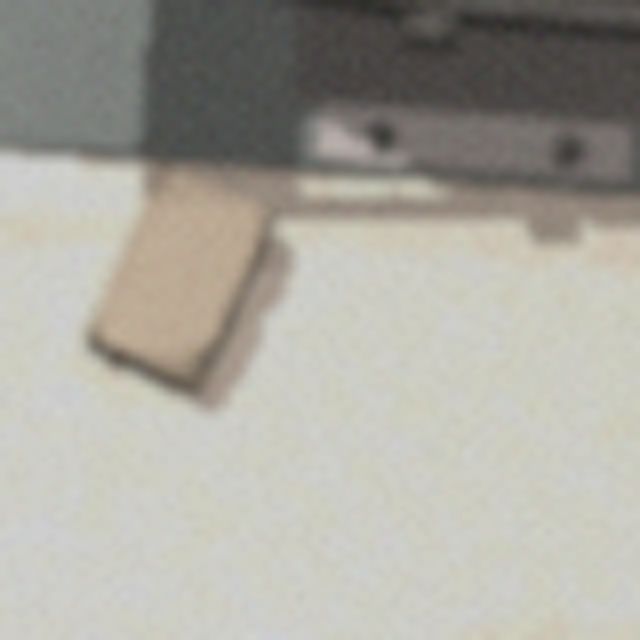

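```bash
python3 - <<'E'
from w import *
l=np.r_[unproj([282.25,243.5],.036,"top")[0][:2],-21.6]; print(l)
im=cv2.imread("pics/l4t.png")
b=unproj([90+298/3,180+137/3],.085,"top")[0]; c=unproj([90+229/3,180+160/3],.085,"top")[0]
inv=lambda w:(Ro.from_euler('z',-TR[2],degrees=True).apply(w-np.r_[TR[:2],0])*1000).round()
print("B",inv(b),"C",inv(c))
q=l.copy(); q[:2]+=-.010*np.array([np.cos(np.radians(l[2])),np.sin(np.radians(l[2]))])
o=dn(l[2],-12)
robot.move_to([q[0]-.03,q[1],.2],o); print(np.round(robot.current_joint_positions()))
snap("top","l5t.png",(260,180,340,290),7,draws("L",l,"top"))
fingers.gripper_to(.8,40)
robot.move_to([q[0],q[1],.10],o)
snap("scene","l5s.png",(240,180,400,300),5)
print(robot.current_time_s(),q)
E
```

```text
[  0.51695797   0.09879576 -21.6       ]
B [ 18. -26.  85.] C [-5. 27. 85.]
[ -79.   11.   68.  111.   -5.   55. -121.]
31.75 [  0.50766021   0.10247701 -21.6       ]
```

View pics/l5t.png

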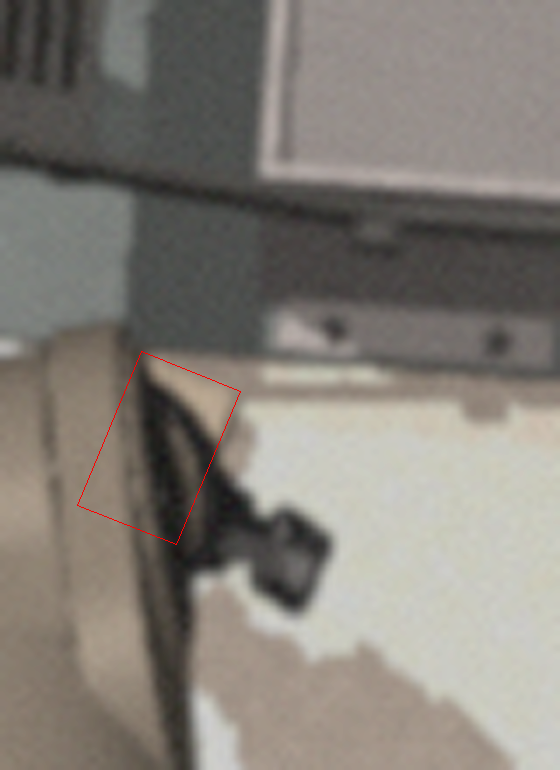

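View pics/l5s.png

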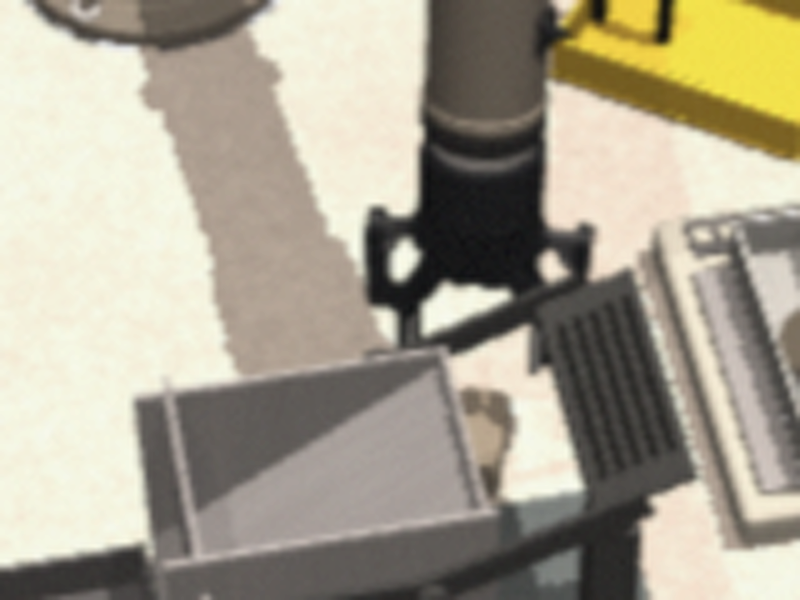

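```bash
python3 - <<'E'
from w import *
l=np.array([.517,.0988,-21.6]); im=cv2.imread("pics/l5s.png")
d=proj(pose2(l,lines("L")[0]),"scene"); print(d, ((d-[240,180]+.5)*5).round())
E
```

```text
[[328.59989551 256.92512649]
 [326.4450172  271.98144808]
 [338.58888951 273.09015741]
 [340.50539898 257.98797447]] [[445. 387.]
 [435. 462.]
 [495. 468.]
 [505. 392.]]
```

Projecting the top-camera estimate into the scene view lands on the lump seen there, to within about 1 px. Grasping.

```bash
python3 - <<'E'
from w import *
q=[.5077,.1025]
s=robot.line_to([*q,.024],velocity=.08,f_stop=10); print(s,robot.current_tool_pos())
fingers.gripper_to(0,50); print(robot.current_finger_gap())
robot.line_to([q[0]-.01,q[1],.16],velocity=.2)
robot.move_to([.45,.2,.25],dn(40,-12))
print(robot.current_finger_gap(),robot.current_time_s())
snap("top","l6t.png"); snap("scene","l6s.png",(240,150,480,300),3.3)
E
```

```text
False [0.50825567 0.10255323 0.02449043]
0.43658737197899783
0.43703800996419045 34.8583
```

View pics/l6t.png

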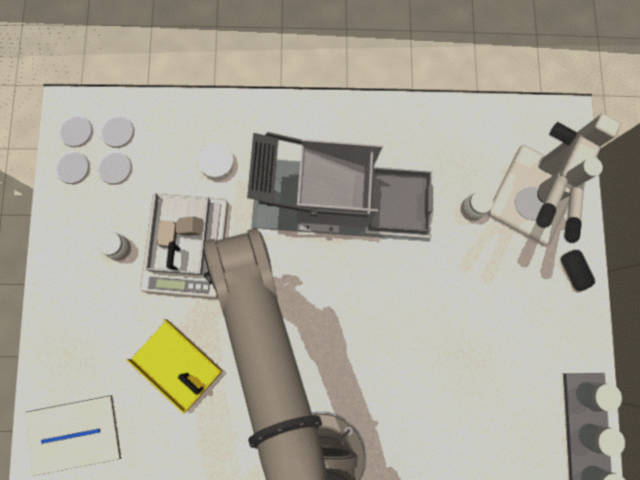

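View pics/l6s.png

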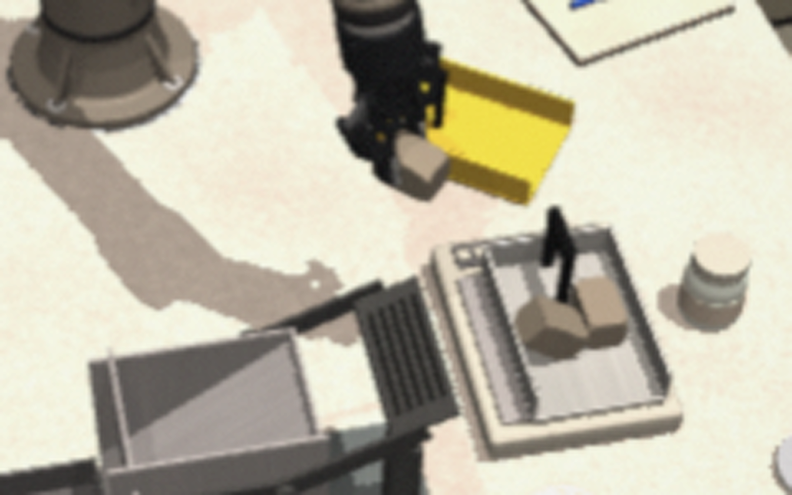

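```bash
python3 - <<'E'
from w import *
t=W(TR,74,17,0); o=dn(86,-12)
robot.move_to([t[0],t[1],.2],o)
robot.line_to([t[0],t[1],.12],velocity=.2)
s=robot.line_to([t[0],t[1],.0745],velocity=.05,f_stop=12)
print("place",s,np.round(robot.current_tool_pos(),4),robot.current_contact_force())
fingers.gripper_to(.56)
robot.line_to([t[0],t[1],.22],velocity=.25)
robot.move_to([.44,.15,.3],dn(86,0))
print(robot.current_time_s())
snap("top","l7t.png",(90,180,250,300),5);snap("scene","l7s.png",(360,200,480,300),6)
E
```

```text
place False [0.6094 0.3616 0.0748] [-0.02095126 -0.12903079 -1.45169968]
39.6167
```

View pics/l7t.png

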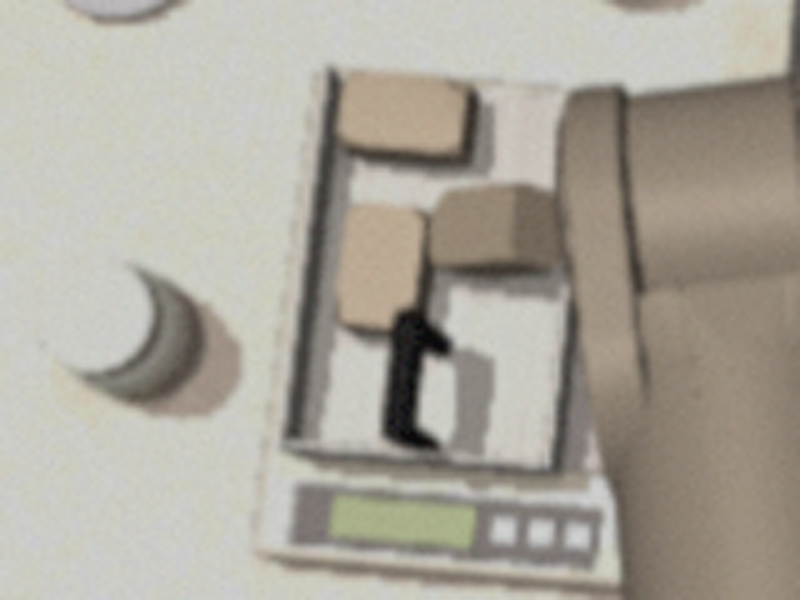

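View pics/l7s.png

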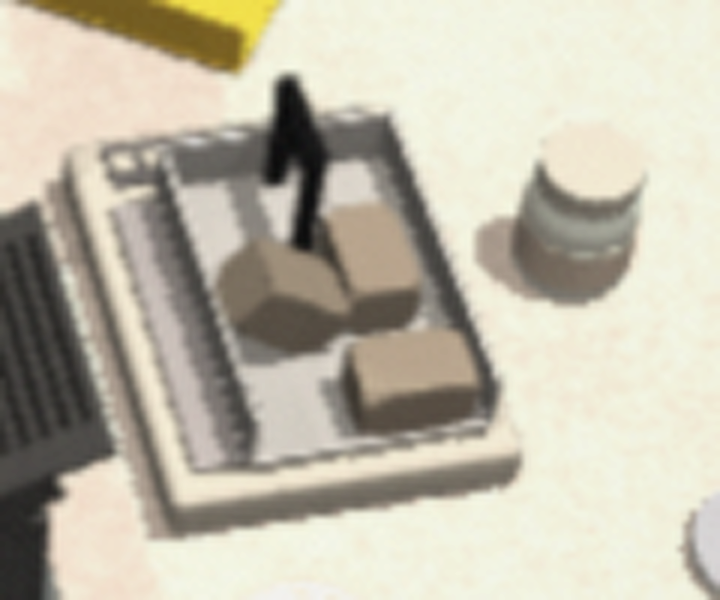

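All three lumps are in the tray. The scene crop shows them at (285,290), (375,260) and (415,375), the first leaning against its neighbour. Now I'll plan the handle grasp and the pour by scanning IK.

```bash
python3 - <<'E'
from w import *
def ik(p,pitch,yaw):
    out=[]
    for f in (0,180):
        y=yaw+f; y=(y+180)%360-180
        o=[180,pitch,y] if f==0 else [180,-pitch,y]
        # flipped: rotate tool about own z by 180
        R=Ro.from_euler('xyz',[180,pitch,yaw],degrees=True)*Ro.from_euler('z',f,degrees=True)
        o=R.as_euler('xyz',degrees=True).tolist()
        q=robot.inverse_kinematics(list(p),o); out.append(None if q is None else np.round(q).astype(int).tolist())
    return out
for a in (25,30,35,40,45): print("grasp",a,ik(W(TR,-55,0,120),-a,TR[2]))
HX=-150
for a in (30,35,40,45):
  for th in (50,60):
    for psi in (-60,-30,FD[2],30,60):
      t=np.radians(th); dx=HX*np.cos(t)+71*np.sin(t); dz=-HX*np.sin(t)+71*np.cos(t)
      c=W(FD,0,10,0); u=np.array([np.cos(np.radians(psi)),np.sin(np.radians(psi))])
      p=np.r_[c[:2]+u*(-35+dx)*.001,(215+dz)*.001]
      print(a,th,psi,p.round(2),ik(p,th-a,psi))
E
```

```text
grasp 25 [[-99, 36, 69, 110, -27, 38, -115], [-85, 26, 46, 109, 0, 35, 41]]
grasp 30 [[-103, 37, 71, 113, -25, 32, -119], [-91, 26, 49, 113, 7, 30, 33]]
grasp 35 [[-103, 34, 65, 116, -7, 25, -137], [-96, 27, 53, 116, 15, 26, 23]]
grasp 40 [[-107, 36, 67, 119, -1, 20, -145], [-101, 30, 56, 118, 23, 22, 13]]
grasp 45 [[-110, 39, 67, 121, 10, 16, -159], [-106, 34, 61, 121, 30, 18, 2]]
30 50 -60 [0.6  0.05 0.38] [[-20, 38, 54, 52, -45, 116, -134], [-20, 38, 51, 52, -43, 115, 45]]
30 50 -30 [0.58 0.02 0.38] [[2, 34, 1, 47, -11, 116, -121], [-2, 34, 9, 47, -15, 116, 62]]
30 50 -3.23 [ 0.57 -0.01  0.38] [None, None]
30 50 30 [ 0.58 -0.06  0.38] [[-20, 38, 43, 49, -11, 115, -44], [-18, 37, 38, 49, -8, 115, 134]]
30 50 60 [ 0.6  -0.09  0.38] [[-32, 44, 72, 53, -22, 108, -4], [-18, 34, 32, 52, 2, 105, 161]]
30 60 -60 [0.62 0.02 0.38] [[12, 40, -10, 40, -20, 116, -152], [12, 40, -10, 40, -20, 116, 28]]
30 60 -30 [0.6  0.01 0.38] [None, None]
30 60 -3.23 [ 0.59 -0.02  0.38] [None, None]
30 60 30 [ 0.6  -0.04  0.38] [None, None]
30 60 60 [ 0.62 -0.06  0.38] [[-31, 50, 72, 44, -18, 114, -6], [-17,
[... 1897 characters left out ...]
7, 49, 64, -19, 102, 101]]
45 50 30 [ 0.58 -0.06  0.38] [[-34, 36, 72, 63, -30, 105, -33], [-23, 27, 43, 63, -15, 100, 136]]
45 50 60 [ 0.6  -0.09  0.38] [[-29, 38, 71, 59, -31, 104, -2], [-16, 28, 37, 59, -12, 99, 165]]
45 60 -60 [0.62 0.02 0.38] [[-20, 38, 54, 50, -41, 114, -134], [-19, 38, 52, 50, -41, 114, 46]]
45 60 -30 [0.6  0.01 0.38] [[-12, 36, 32, 46, -24, 116, -110], [-3, 35, 11, 45, -13, 114, 63]]
45 60 -3.23 [ 0.59 -0.02  0.38] [[-4, 36, 11, 44, -7, 116, -90], [4, 36, -10, 43, 4, 116, 84]]
45 60 30 [ 0.6  -0.04  0.38] [[-25, 43, 63, 47, -27, 116, -38], [-18, 37, 38, 46, -12, 114, 133]]
45 60 60 [ 0.62 -0.06  0.38] [[-30, 43, 71, 51, -27, 109, -6], [-18, 34, 32, 50, -3, 106, 160]]
```

A lean of 45° with the tool flipped leaves usable joint margins for both grasp and pour, so I'll use that.

```bash
cat >> w.py <<'E'
A=45.
def tool(pitch,yaw,f=180):
    return (Ro.from_euler('xyz',[180,pitch,yaw],degrees=True)*Ro.from_euler('z',f,degrees=True)).as_euler('xyz',degrees=True).tolist()
E
python3 - <<'E'
from w import *
o=tool(-A,TR[2]); h=W(TR,-57,0,45+75)
d=Ro.from_euler('xyz',o,degrees=True).apply([0,0,1]); print(o,d)
fingers.gripper_to(.55,120)
robot.move_to(list(h-.1*d+[0,0,.03]),o)
robot.line_to(list(h-.06*d),velocity=.15)
print(np.round(robot.current_joint_positions()),robot.current_time_s())
snap("top","h1t.png",(90,180,250,300),5);snap("scene","h1s.png",(340,160,480,280),5.5)
E
```

```text
[-180.0, 45.00000000000003, 176.20000000000005] [ 0.70555218 -0.04686272 -0.70710678]
[-115.   25.   63.  122.   38.   29.   -4.] 41.4167
```

View pics/h1t.png

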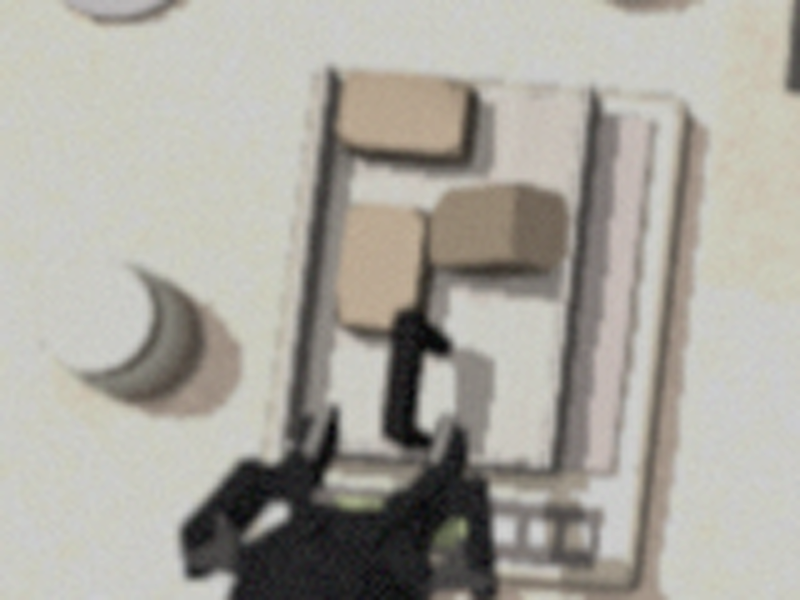

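View pics/h1s.png

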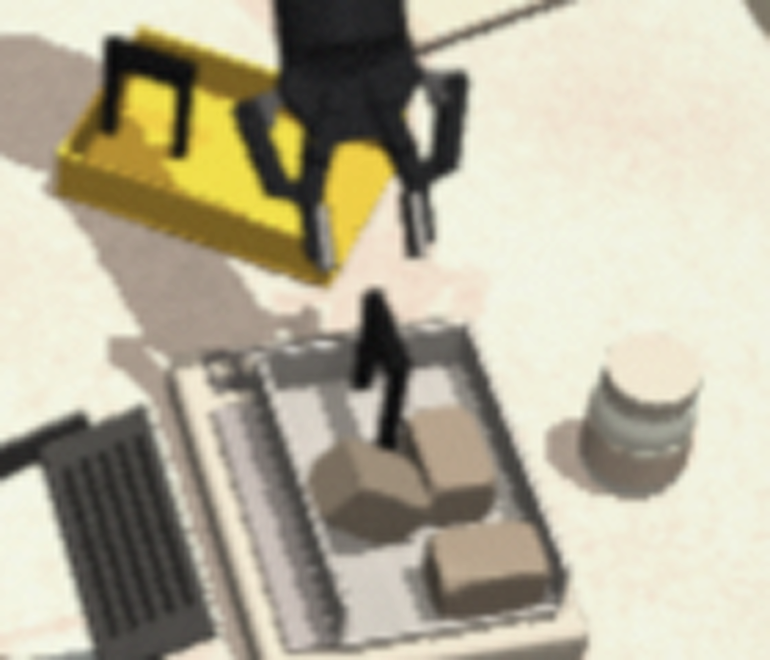

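The fingers straddle the black handle: top crop fingers at (320,440) and (450,440), bar at (402,380). Closing in to grasp.

```bash
python3 - <<'E'
from w import *
h=W(TR,-57,0,45+75)
print(robot.line_to(list(h),velocity=.08,f_stop=10),robot.current_tool_pos())
fingers.gripper_to(0,120); print(robot.current_finger_gap(),robot.current_contact_force())
p=np.array(robot.current_tool_pos())
robot.line_to([p[0],p[1],p[2]+.02],velocity=.05)
print(robot.current_finger_gap(),robot.current_contact_force(),robot.current_torque(),robot.current_time_s(),np.round(robot.current_joint_positions()))
snap("top","h2t.png",(90,180,250,300),5);snap("scene","h2s.png",(340,160,480,280),5.5)
E
```

```text
False [0.47718219 0.35364644 0.12021272]
0.14934215440210755 [-3.59593003 -0.32831981  4.94691626]
0.14262375030793914 [ 0.43056954  1.03620083 -3.49577284] [0.04840882 1.55174935 0.03306607] 43.3833 [-106.   29.   58.  120.   36.   23.   -2.]
```

View pics/h2t.png

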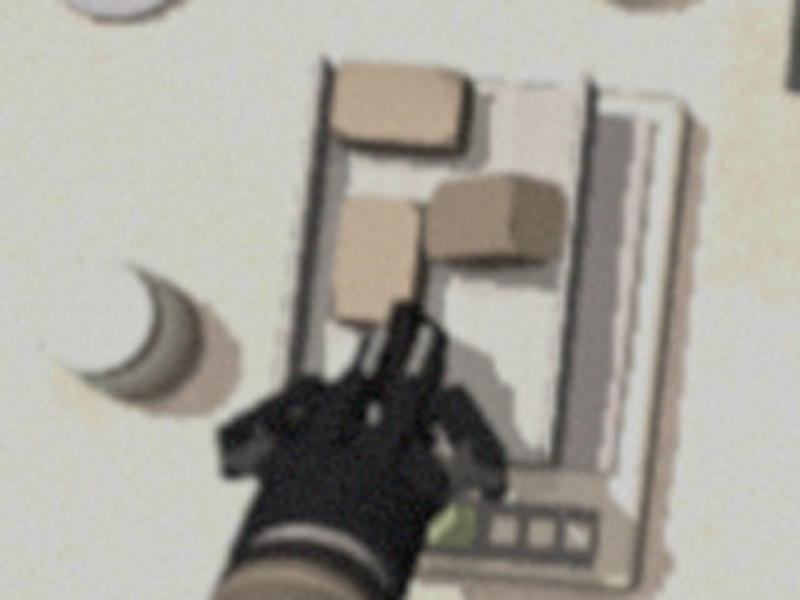

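View pics/h2s.png

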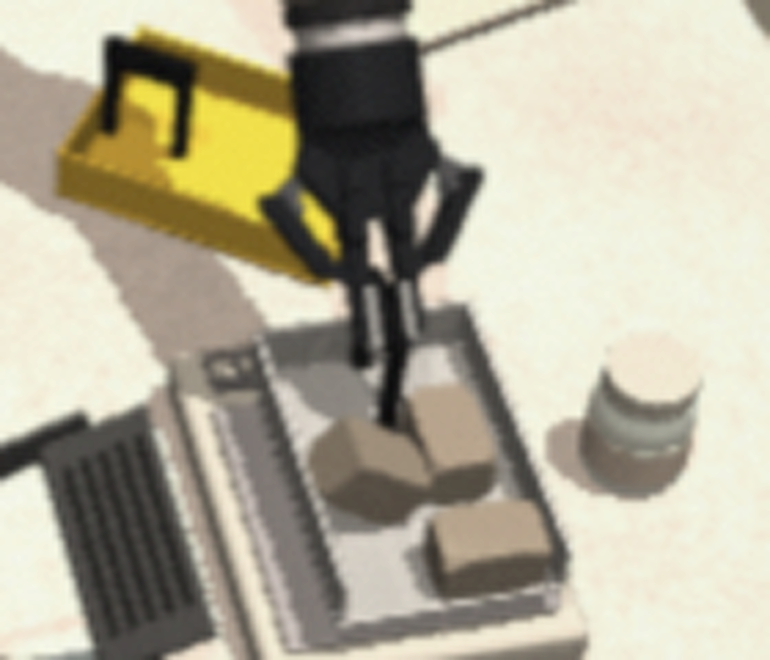

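```bash
cat >> w.py <<'E'
HX,HZ=-152.,71.   # handle(TCP) relative to lip in tray axes (mm)
def pour_pose(th,lx,lz,ly=10,a=A,psi=None):
    psi=FD[2] if psi is None else psi
    t=np.radians(th); dx=HX*np.cos(t)+HZ*np.sin(t); dz=-HX*np.sin(t)+HZ*np.cos(t)
    c=W(FD,lx,ly,0); u=np.array([np.cos(np.radians(psi)),np.sin(np.radians(psi))])
    return list(np.r_[c[:2]+u*dx*.001,(lz+dz)*.001]),tool(th-a,psi)
E
python3 - <<'E'
from w import *
p=np.array(robot.current_tool_pos())
robot.line_to([p[0]-.01,p[1],.36],tool(-A-4,TR[2]),velocity=.15)
print(robot.current_time_s(),np.round(robot.current_joint_positions()),robot.current_finger_gap())
q,o=pour_pose(-4,-35,290)
try: robot.line_to(q,o,velocity=.15)
except robot.PlanningError as e: print("PE",e)
print(robot.current_time_s(),np.round(robot.current_joint_positions()),robot.current_finger_gap(),q)
for th,lz in ((0,250),(20,222),(40,218),(50,218),(58,218)): 
    q,o=pour_pose(th,-35,lz); print(th,robot.inverse_kinematics(q,o) is not None)
snap("top","c1t.png",(90,100,490,300),2);snap("scene","c1s.png",(180,120,480,345),2.6)
E
```

```text
45.1 [-127.    5.   68.  107.   48.   56.    4.] 0.14802700278271128
PE the arm cannot follow that straight line within its joint ranges
45.1 [-127.    5.   68.  107.   48.   56.    4.] 0.14802700278271128 [np.float64(0.4518853455381844), np.float64(-0.007821311129341249), np.float64(0.3502240635593405)]
0 False
20 True
40 True
50 True
58 True
```

View pics/c1t.png

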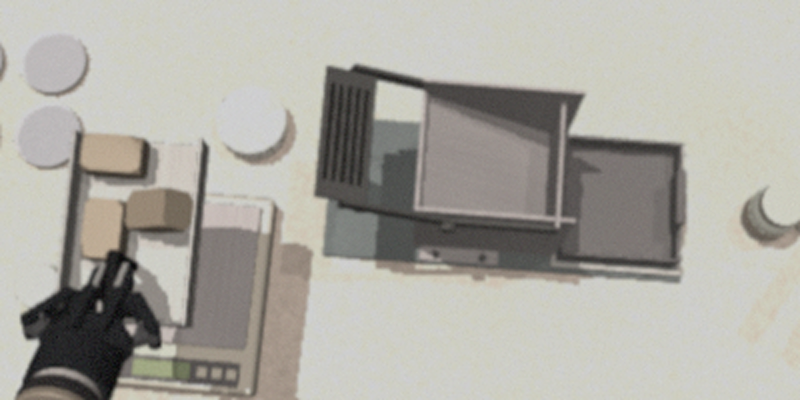

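View pics/c1s.png

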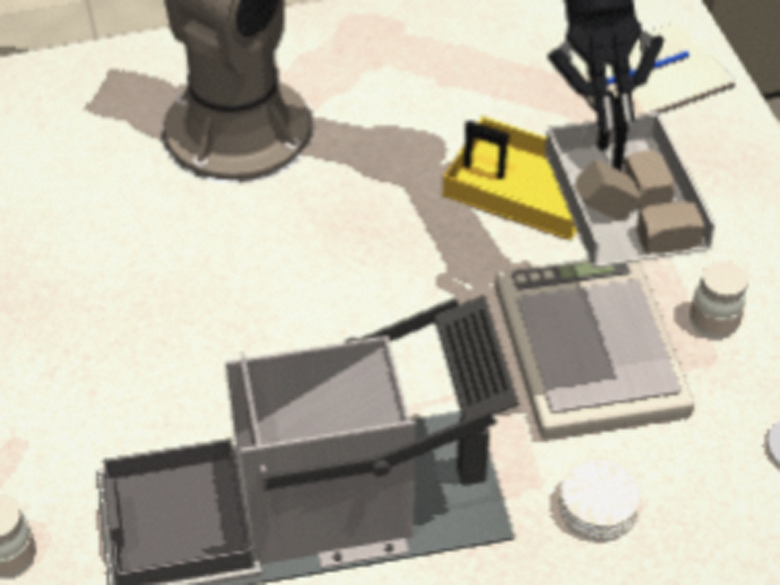

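```bash
python3 - <<'E'
from w import *
for th in (-4,0,5,10,15):
  for lx in (-35,0,40,65):
    r=[]
    for lz in (260,290,320):
      q,o=pour_pose(th,lx,lz); k=robot.inverse_kinematics(q,o); r.append(None if k is None else np.round(k).astype(int).tolist())
    print(th,lx,r)
E
```

```text
-4 -35 [None, None, None]
-4 0 [None, None, None]
-4 40 [[-18, -16, 11, 128, 29, 22, 58], [-5, -17, 1, 124, 15, 25, 72], None]
-4 65 [[-42, -16, 31, 126, 43, 24, 46], [-30, -15, 21, 122, 31, 26, 57], [-31, -17, 21, 119, 29, 31, 60]]
0 -35 [None, None, None]
0 0 [None, None, None]
0 40 [[-30, -16, 21, 123, 28, 30, 60], [-18, -16, 11, 119, 18, 33, 69], [-19, -16, 11, 115, 17, 37, 71]]
0 65 [[-54, -17, 41, 121, 39, 33, 51], [-42, -15, 31, 117, 30, 35, 60], [-43, -17, 31, 114, 29, 39, 61]]
5 -35 [None, None, None]
5 0 [[-5, -16, 1, 119, 8, 38, 78], None, None]
5 40 [[-42, -15, 31, 116, 25, 39, 64], [-43, -16, 31, 113, 25, 44, 64], [-44, -17, 31, 109, 24, 48, 65]]
5 65 [[-51, -13, 41, 114, 26, 39, 64], [-53, -15, 41, 110, 26, 43, 64], [-54, -16, 41, 107, 26, 48, 64]]
10 -35 [None, None, None]
10 0 [[-31, -15, 21, 113, 16, 47, 71], [-31, -16, 21, 109, 16, 52, 71], [-32, -16, 21, 105, 16, 56, 72]]
10 40 [[-52, -13, 41, 110, 22, 47, 68], [-53, -14, 41, 106, 22, 52, 68], [-55, -15, 41, 102, 22, 56, 68]]
10 65 [[-74, -16, 59, 107, 30, 49, 62], [-62, -12, 50, 104, 21, 51, 69], [-63, -13, 50, 100, 22, 55, 69]]
15 -35 [[-31, -16, 21, 110, 14, 56, 72], [-32, -16, 21, 106, 14, 60, 73], [-33, -16, 21, 102, 14, 65, 73]]
15 0 [[-54, -15, 41, 107, 21, 57, 68], [-56, -16, 41, 103, 21, 61, 68], [-57, -16, 41, 99, 21, 65, 68]]
15 40 [[-73, -14, 59, 103, 23, 57, 67], [-75, -16, 59, 99, 25, 61, 66], [-77, -16, 59, 95, 26, 66, 66]]
15 65 [[-67, -6, 61, 100, 12, 54, 78], [-68, -7, 61, 96, 12, 58, 77], [-68, -7, 60, 92, 12, 62, 77]]
```

```bash
python3 - <<'E'
from w import *
q,o=pour_pose(3,50,300)
p0=np.array(robot.current_tool_pos())
ok=False
try: robot.line_to(q,o,velocity=.15); ok=True
except robot.PlanningError as e: print("PE direct",e)
if not ok:
    # step through intermediate lines
    for f,th in ((.33,-3),(.66,0),(1.,3)):
        w=p0+(np.array(q)-p0)*f
        try: robot.line_to(list(w),tool(th-A,FD[2]),velocity=.15); print("line",f)
        except robot.PlanningError as e:
            print("PE",f,e, robot.inverse_kinematics(list(w),tool(th-A,FD[2]))); break
print(robot.current_time_s(),np.round(robot.current_joint_positions()),robot.current_finger_gap(),q,robot.current_tool_pos())
E
```

```text
47.8583 [-45. -17.  32. 113.  27.  42.  62.] 0.14597903766324147 [np.float64(0.5452434097548293), np.float64(-0.013089873652243874), np.float64(0.3788577623165022)] [ 0.54511773 -0.0124482   0.37871369]
```

```bash
python3 - <<'E'
from w import *
for th,lx,lz in ((12,25,270),(18,0,250)):
    q,o=pour_pose(th,lx,lz)
    try: robot.line_to(q,o,velocity=.1)
    except robot.PlanningError as e: print("PE",th,e)
print(robot.current_time_s(),np.round(robot.current_joint_positions()),robot.current_finger_gap())
def trayd(n,th,lx,lz):
    c=W(FD,lx,10,lz);R=Ro.from_euler('zy',[FD[2],th],degrees=True) if 0 else Ro.from_euler('ZY',[FD[2],th],degrees=True)
    return [(proj(R.apply(L-[.095,0,.004])+c,n),cols[i]) for i,L in enumerate(lines("T"))]
for n,b,s in (("top",(220,90,480,290),3),("scene",(220,120,420,330),3)): snap(n,f"c2{n}.png",b,s,trayd(n,18,0,250)+draws("F",FD,n)[3:4])
E
```

```text
48.4667 [-50. -11.  40. 104.  15.  58.  74.] 0.1451114150459773
```

View pics/c2top.png

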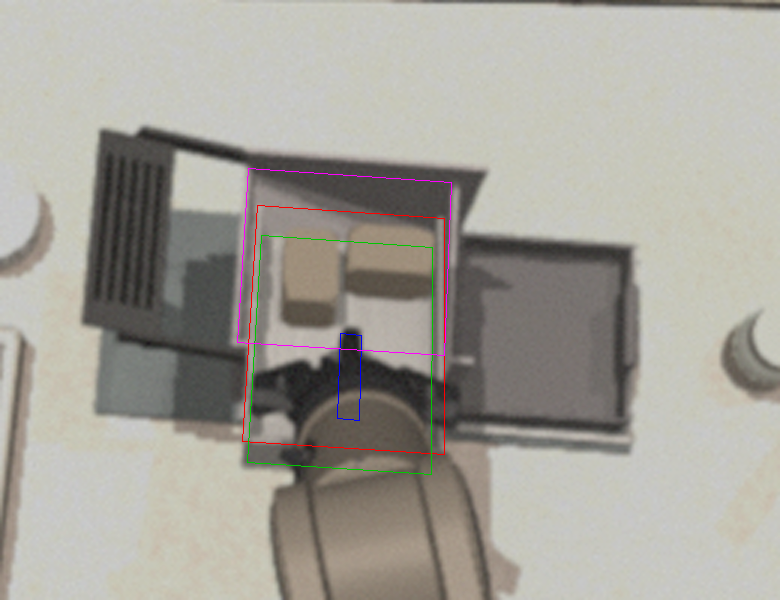

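View pics/c2scene.png

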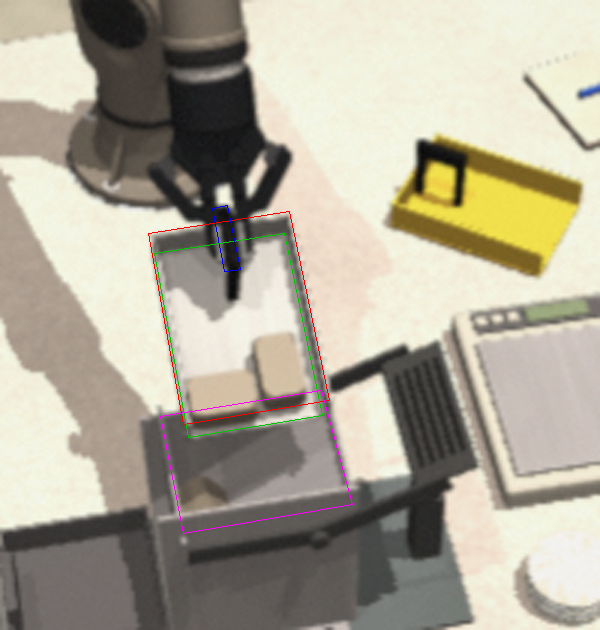

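One lump has already slid into the hopper (scene crop (205,495)), and the other two are at the tray's lip. I'll keep tilting.

```bash
python3 - <<'E'
from w import *
for th,lx,lz in ((25,-10,228),(35,-15,222),(45,-18,222),(52,-20,224)):
    q,o=pour_pose(th,lx,lz)
    try: print(th,robot.line_to(q,o,velocity=.08))
    except robot.PlanningError as e: print("PE",th,e);break
print(robot.current_time_s(),np.round(robot.current_joint_positions()),robot.current_finger_gap())
robot.pause(.5)
for n,b,s in (("top",(220,90,480,290),3),("scene",(220,120,420,330),3)): snap(n,f"c3{n}.png",b,s)
E
```

```text
25 False
35 False
45 False
52 False
50.1417 [-25.  32.  50.  56. -23. 108. 102.] 0.14009989812213605
```

View pics/c3top.png

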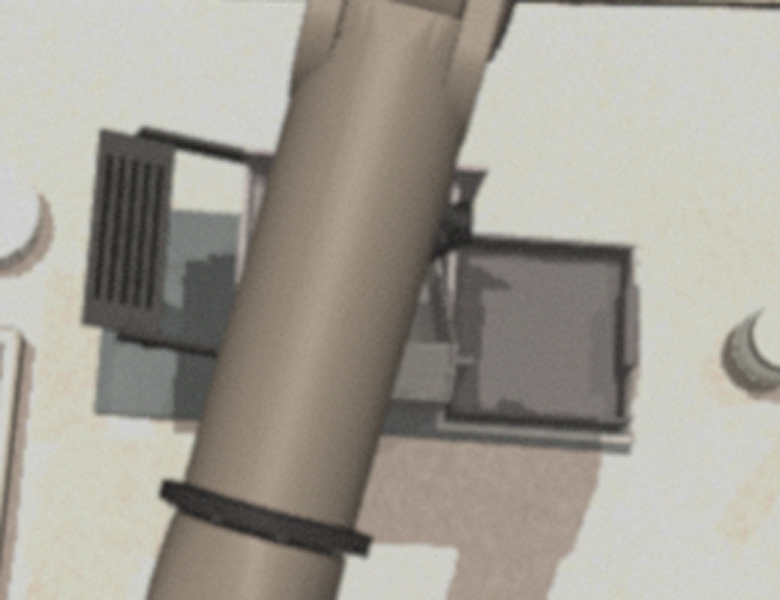

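View pics/c3scene.png

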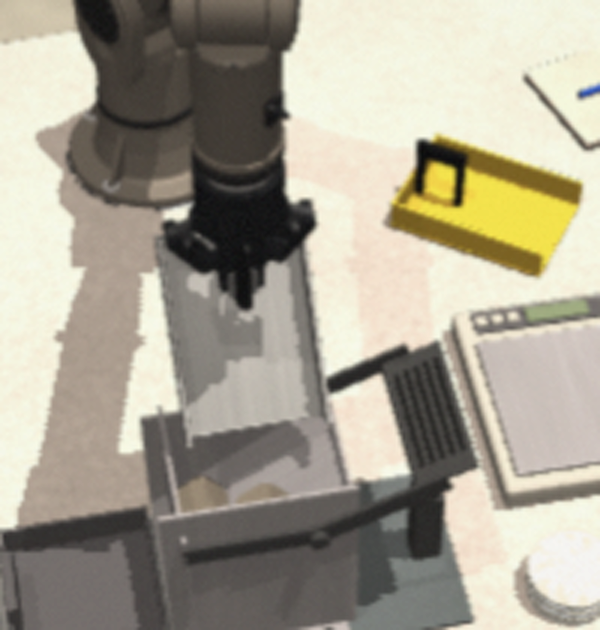

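The tray is empty and lumps show in the hopper at scene crop (205,490) and (260,490). I'll back out along the same path and look into the hopper.

```bash
python3 - <<'E'
from w import *
for th,lx,lz in ((40,-18,240),(25,-5,250),(12,25,280),(3,50,300)):
    q,o=pour_pose(th,lx,lz)
    try: robot.line_to(q,o,velocity=.1)
    except robot.PlanningError as e: print("PE",th,e);break
h=W(TR,-57,0,360); h[0]-=.01
o=tool(-A,TR[2])
try: robot.line_to(list(h),o,velocity=.18)
except robot.PlanningError as e: print("PE",e)
print(robot.current_time_s(),np.round(robot.current_joint_positions()),robot.current_finger_gap())
for n,b,s in (("top",(90,100,490,300),2),("scene",(180,120,480,345),2.6)): snap(n,f"c4{n}.png",b,s)
E
```

```text
54.7 [-53.   4.  -8. 102.  48.  62.   5.] 0.1431513292050255
```

View pics/c4top.png

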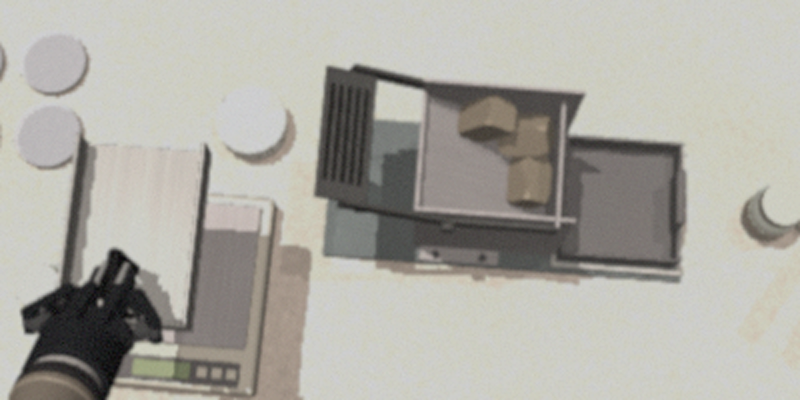

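View pics/c4scene.png

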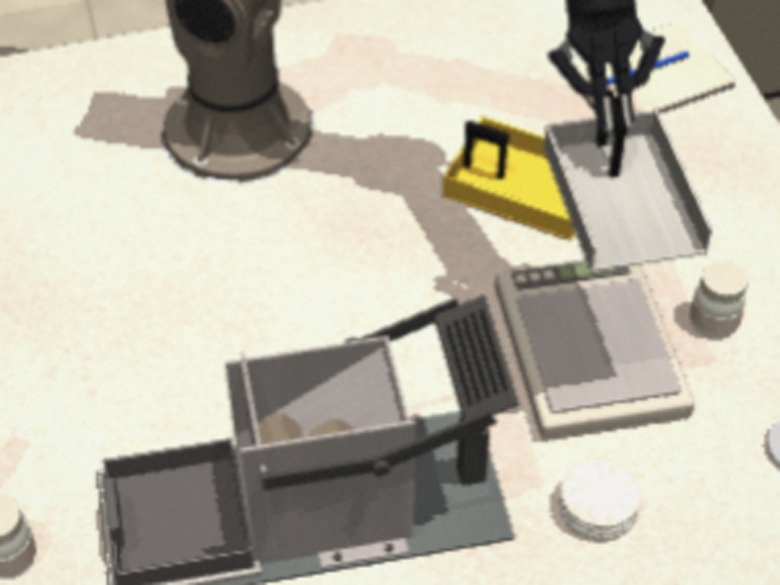

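All three lumps are in the hopper, at top crop (488,118), (530,135) and (528,183). The pan is still empty and the gate shut. Now the tray goes back on the balance.

```bash
python3 - <<'E'
from w import *
g=np.array([.4772,.3516,.1205]); o=tool(-A,TR[2])
robot.line_to([g[0],g[1],.16],o,velocity=.15)
s=robot.line_to([g[0],g[1],.1185],velocity=.025,f_stop=7)
print(s,robot.current_tool_pos(),robot.current_contact_force(),robot.current_time_s())
for n,b,s in (("top",(90,180,250,300),5),("scene",(340,160,480,280),5.5)): snap(n,f"c5{n}.png",b,s)
E
```

```text
True [0.47791214 0.35185786 0.1204349 ] [-0.65670146  0.35733795  3.65188901] 57.8167
```

View pics/c5scene.png

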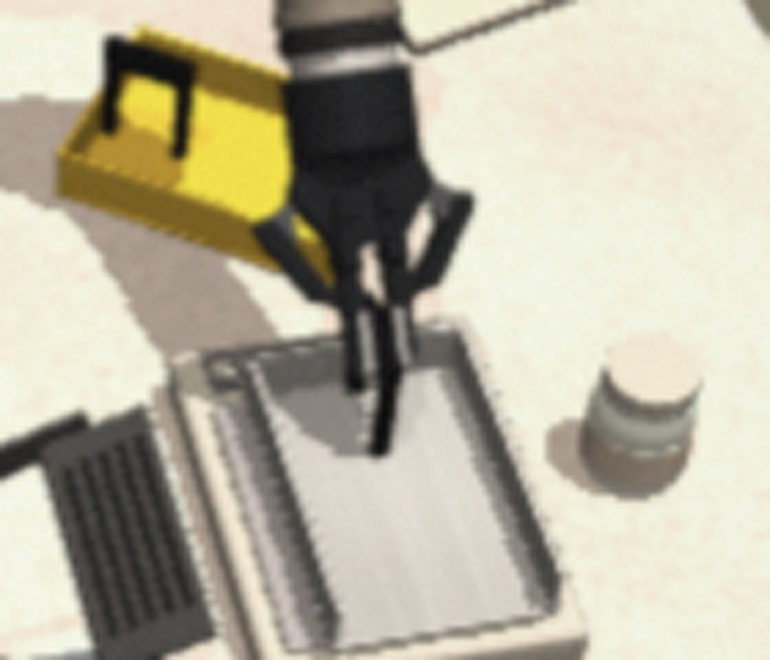

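View pics/c5top.png

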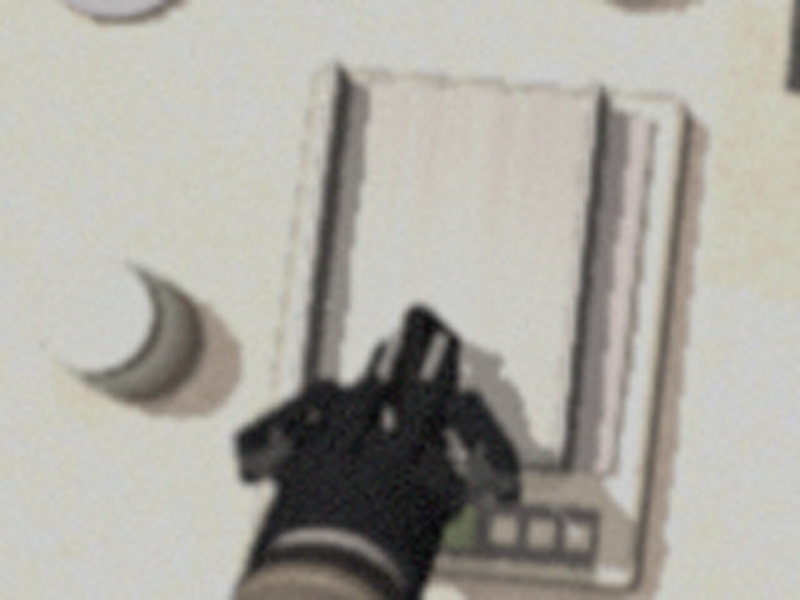

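The tray rests on the balance's plate at the same height as when I gripped it (TCP z 0.1204). I'll release it and back the hand out along the tool axis.

```bash
python3 - <<'E'
from w import *
print(robot.current_time_s(),robot.current_tool_pos(),robot.current_finger_gap())
fingers.gripper_to(.45,60)
p=np.array(robot.current_tool_pos());d=Ro.from_euler('xyz',robot.current_eef_rot(),degrees=True).apply([0,0,1])
robot.line_to(list(p-.08*d),velocity=.12)
robot.line_to(list(p-.08*d+[0,0,.12]),velocity=.2)
fingers.gripper_to(0,60)
robot.move_to([.5,.14,.34],dn(FD[2]))
print(robot.current_time_s(),np.round(robot.current_joint_positions()))
for n,b,s in (("top",(90,120,490,300),2),("scene",(180,180,480,345),2.6)): snap(n,f"c6{n}.png",b,s)
E
```

```text
57.9167 [0.47792557 0.35186648 0.12042151] 0.13790427396055518
61.85 [ -30.   12.   16.   81.   -3.   87. -108.]
```

View pics/c6top.png

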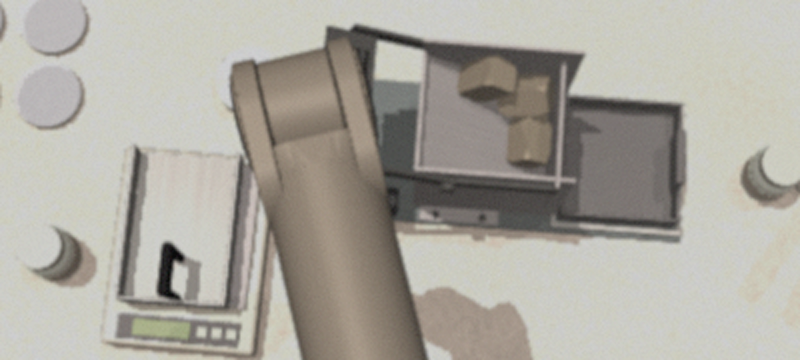

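View pics/c6scene.png

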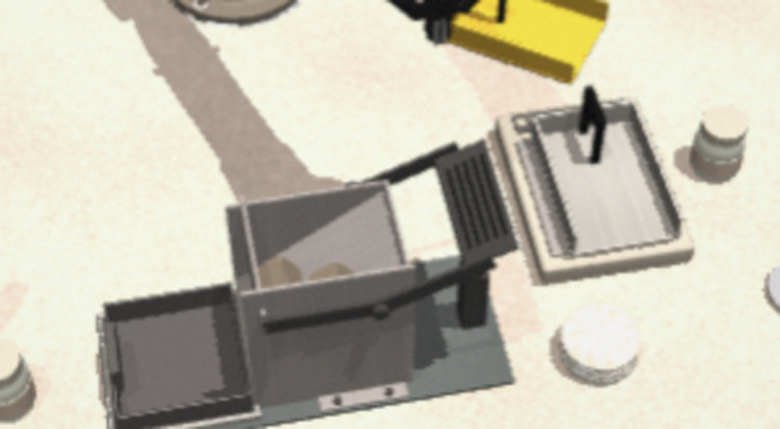

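The tray is upright and empty on the balance. The three lumps wait in the hopper with the gate shut. Now the pedal.

```bash
python3 - <<'E'
from w import *
t=W(FD,0,171,0)
robot.move_to([t[0],t[1],.29],dn(FD[2]))
robot.line_to([t[0],t[1],.255],velocity=.1)
s=robot.line_to([t[0],t[1],.160],velocity=.05,f_stop=28)
print(s,robot.current_tool_pos(),robot.current_contact_force())
s=robot.line_to([t[0],t[1],.140],velocity=.02,f_stop=13)
print(s,robot.current_tool_pos(),robot.current_contact_force(),robot.current_time_s())
robot.pause(2)
print(robot.current_tool_pos(),robot.current_contact_force())
for n,b,s in (("top",(240,100,490,280),3),("scene",(180,180,420,360),3.2)): snap(n,f"d1{n}.png",b,s)
E
```

```text
False [0.65414822 0.14201619 0.16406512] [-1.73813193 -0.33712853 11.98746245]
True [0.65545094 0.14209772 0.15072176] [-3.67593851  0.30405351 12.69661931] 66.0083
[0.65544893 0.14243113 0.15171362] [-3.96872482 -0.04174941 11.38298973]
```

View pics/d1top.png

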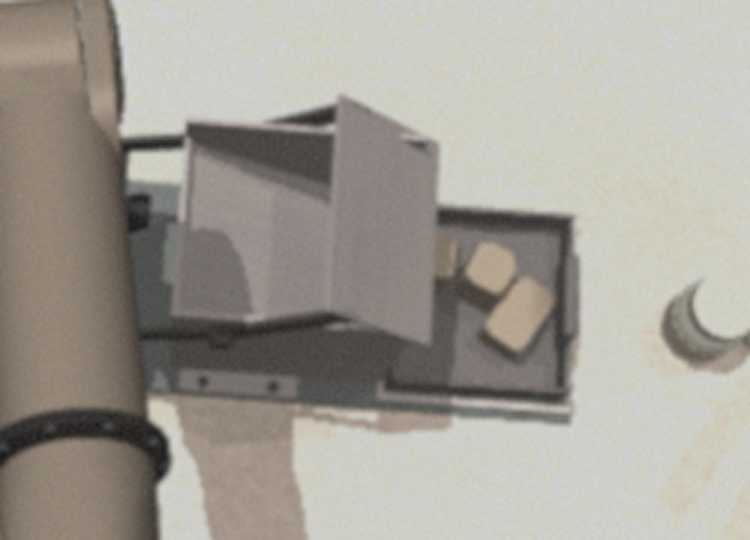

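View pics/d1scene.png

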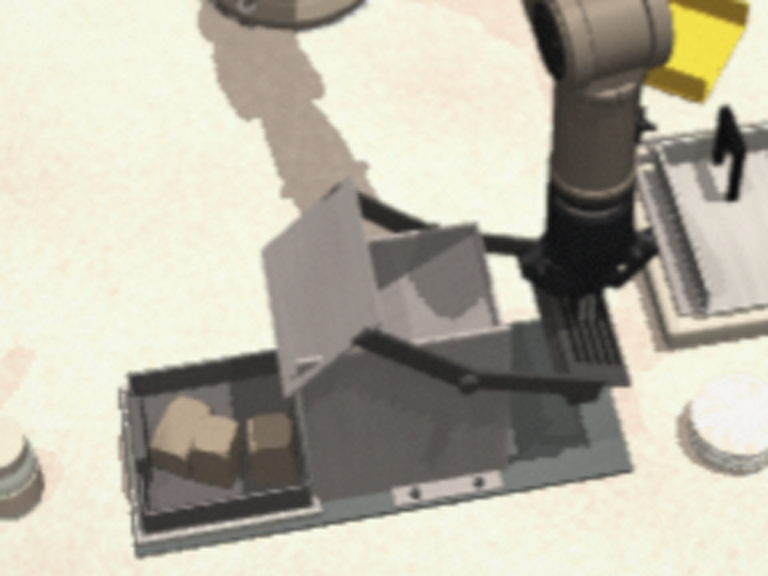

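All three lumps are in the pan. The force is only about 12 N with the tip at about 134 mm, so the stop isn't confirmed yet and I'll press further.

```bash
python3 - <<'E'
from w import *
t=W(FD,0,171,0)
for z in (.148,.145,.142,.139,.136,.133):
    p=robot.current_tool_pos()
    s=robot.line_to([t[0],t[1],z],velocity=.01,f_stop=18); f=robot.current_contact_force()
    print(z,s,np.round(robot.current_tool_pos(),4),np.round(f,1))
    if f[2]>24 or s: break
robot.pause(1)
print(np.round(robot.current_tool_pos(),4),robot.current_contact_force(),robot.current_time_s())
snap("scene","d2s.png",(180,180,420,360),3.2)
E
```

```text
0.148 False [0.6553 0.1428 0.1527] [-0.4  0.4 11.7]
0.145 False [0.6552 0.1418 0.1497] [-0.9 -1.5 12.2]
0.142 False [0.6553 0.1416 0.1491] [-3.6 -1.5 21.2]
0.139 False [0.6565 0.1428 0.1484] [-4.6 -0.4 26.2]
[0.6565 0.1427 0.1485] [-4.90085294  0.23027491 27.1624397 ] 70.8583
```

View pics/d2s.png

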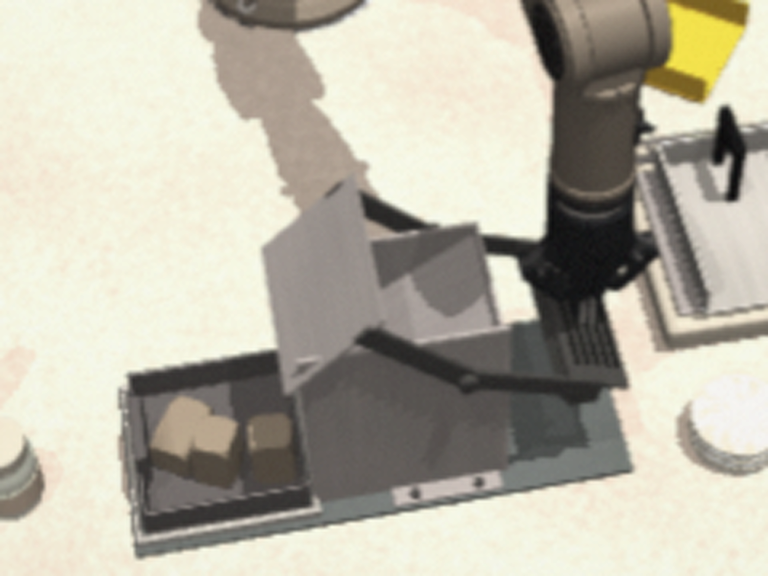

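The force rose sharply to 27 N with the tip no longer moving at about 131 mm (stop height is 130 mm), so the pedal is at its stop. I'll raise the hand slowly and clear off.

```bash
python3 - <<'E'
from w import *
t=W(FD,0,171,0)
robot.line_to([t[0],t[1],.27],velocity=.05)
robot.line_to([t[0],t[1],.33],velocity=.15)
robot.move_to([.42,.12,.4],dn(FD[2]))
robot.pause(1)
print(robot.current_time_s(),robot.current_contact_force())
for n in("top","scene"): snap(n,f"e1{n}.png")
snap("top","e2t.png",(240,100,490,280),3);snap("scene","e2s.png",(150,180,480,360),2.4)
E
```

```text
76.1833 [-0.26214489  0.2086011   0.11054117]
```

View pics/e2t.png

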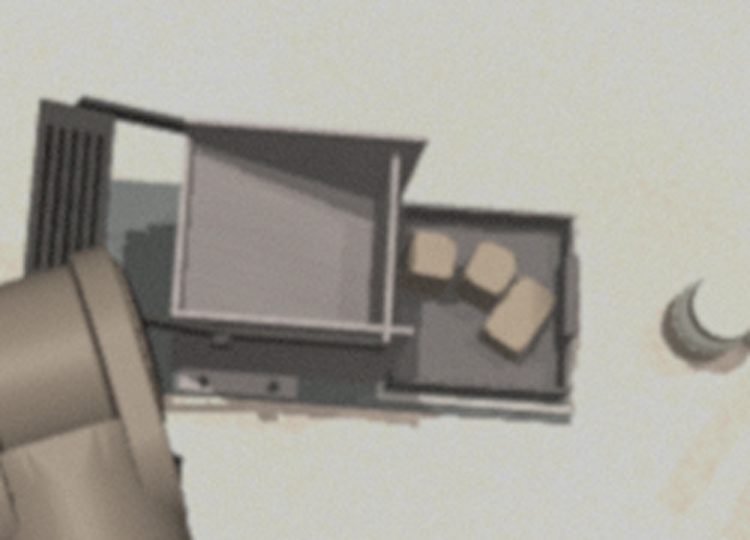

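View pics/e2s.png

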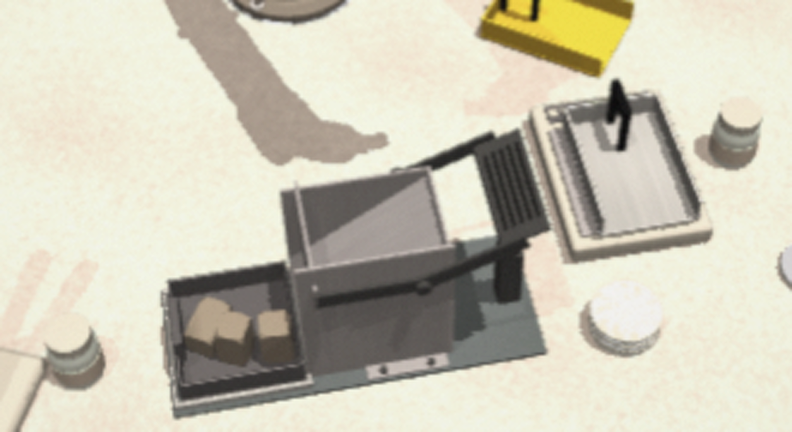

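View pics/e1top.png

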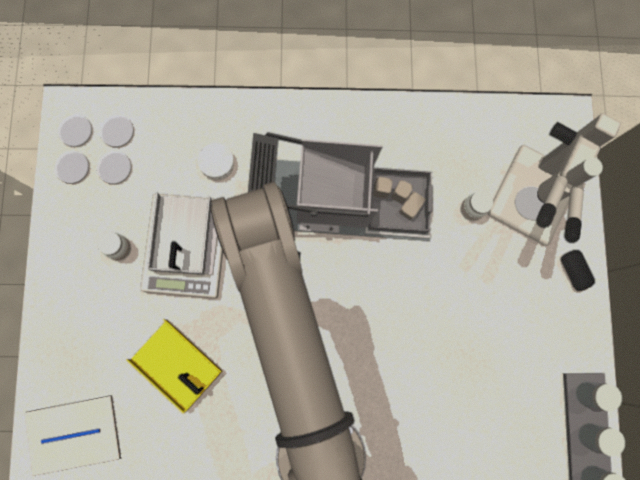

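All three lumps are in the pan at top pixels (384,185), (403,188) and (412,205). The gate is shut, the pedal is up, the tray is on the balance, and the jars and dishes are where they were. Handing in.

```bash
python3 - <<'E'
from w import *
print(workorder.close_job(),robot.current_time_s())
E
```

```text
the job is handed in; nothing more can be done
the job is handed in; nothing more can be done
```

The job is done and handed in at about 76 s of robot time, with every step carried out in the order asked.

- **Pan and lumps:** I seated the pan in the nest with its grip away from the chute, then gathered the three lumps present into the tray on the balance. One lump was knocked aside during the run, so I measured it again before picking it up.
- **Pour:** I tipped the lot into the hopper with the gate shut and put the empty tray back upright on the balance.
- **Pedal:** I pressed it until the force rose to 27 N at about 131 mm, against the stop height of 130 mm, then let it come back up.

**Last checks:** both cameras showed all three lumps in the pan, the pan inside its rails, the hopper empty with the gate shut, and the pedal up. The tray was flat on the balance, and the jars and dishes had not moved.

**What went less cleanly:**
- The first lump was set down about 20 mm further back in the tray than planned. The second was released about 30 mm too high and came to rest leaning on its neighbour. Both stayed in the tray.
- During the pour, one lump slid out by about 18° of tilt, earlier than the stated 25°, and landed in the hopper.
- The first press stopped just short of the pedal's stop, though the lumps had already run out. I pressed on to the stop before releasing.
- The two cameras disagreed by a few millimetres on the pan's rim height, with no effect on seating.

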